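# One turn of the microtome wheel

## Task

Cut one section on the rotary microtome: with a fingertip or the outside of the closed fingers, gently push its hand wheel round clockwise by the crank handle (over the top, away from the front of the machine, and down) through exactly one full turn, so that the handle stands straight up at the top again, and then let go of it and stand clear. Only push the handle, never pinch it, do not turn the wheel backwards or start a second cut, keep off the blade holder, and leave everything else on the bench and on the machine where it lies.

Things in the scene. Friction and masses are not known exactly. Their poses are not given: they have to be found in the camera images.
- wheel (a joint): hand wheel angle, rad: 0 = crank handle straight up; grows clockwise as seen facing the wheel from outside: pi/2 = handle at the machine's rear, pi = straight down, 3/2 pi = towards its front, 2 pi (6.28) = up again after one turn; it counts on, no wrap. Light even drag (0.12 N m, 2 N at the handle); nearly balanced, does not coast, stays where left. The wax block goes 60 mm down past the blade and up once a turn
- wheel_axis (a point): point on the wheel's level axis, 145 mm above the bench, in the plane half-way along the crank handle. Axes of the microtome: x level, from the machine's front to its rear (within 20 degrees of straight away from the robot); y level, along the wheel's axis into the machine; z up
- wheel_face (a point): grey solid disc of the hand wheel, 164 mm diameter, 22 mm thick. Its outer face lies at y = +42 mm in the wheel_axis frame; a hub cap (40 mm diameter) and the handle's boss stand 8 mm proud of it. The space outside, y under +30 mm, is free all round the handle. This point: centre of the outer face, on the axis
- microtome: the cream rotary microtome, fixed; origin on the bench below wheel_axis, same axes. Its base, 36 mm high, reaches from x = -220 to +220 and y = +62 to +348 mm; its housing from x = -85 to +215 and y = +77 to +339 mm, 240 mm high, 252 mm with the tray rim on top; the things lying in that tray reach up to 290 mm
- handle_mid (a point): middle of the crank handle, on its own axis, 65 mm from the wheel's axis: in the wheel_axis frame x = 65 sin(wheel), y = 0, z = 65 cos(wheel) mm. This frame turns with the wheel; its y stays along the wheel's axis
- handle: the crank handle: a dark round sleeve, 24 mm diameter, 79 mm long (y = +36 to -43 mm in the wheel_axis frame), its free end rounded by 4 mm, standing level out of the disc parallel to the wheel's axis, and rolling freely on its own spindle. Origin as point handle_mid; its x and z roll with the sleeve
- blade_holder: steel blade holder with the bare blade, in front of the wax block on the machine's base: 140 mm high, 170 mm wide; origin: middle of its underside, at x = -170, y = +208 mm in the microtome's frame, 36 mm above the bench
- slide_box: white box of glass slides with a blue lid, 80 x 32 x 36 mm, lying in the tray on top of the microtome; origin at its underside
- section_brush: small section brush, 150 mm long, lying in the tray on top of the microtome; origin at its underside
- block_green: wax block in a green cassette, 40 x 28 x 17 mm, on the bench; origin at its underside
- block_pink: wax block in a pink cassette, 40 x 28 x 17 mm, on the bench; origin at its underside
- forceps_stand: aluminium stand 75 x 50 x 45 mm with a forceps standing in it, 130 mm high in all, on the bench to the right of the wheel; origin at its underside
- dye_jar: dye jar with a black cap, 52 mm across and 85 mm high, on the bench to the right of the wheel; origin at its underside
- blade_dispenser: flat grey blade dispenser, 62 x 26 x 14 mm, on the bench to the left; origin at its underside
- cassette_tray: black tray 150 x 110 x 42 mm with a row of green cassettes, on the bench to the left; origin at its underside

How it is judged:
By the outcome, as a careful person would: the job done as asked, in the order asked, and still so for the second after the job is handed in, with the robot touching nothing.
It also fails if it takes over 72 s, if anything falls off the work surface, if the arm or the gripper's body presses on something with over 40 N, if the wrist force passes 120 N, or if a joint passes its speed limit or range.

## Robot

A 6-joint arm with a two-finger parallel gripper is mounted at the origin on the work surface. World frame = base frame: x ahead of the robot, y to its left, z up, the work surface at z = 0. Lengths are in mm, angles in rad, forces in N, time in s.
With the tool pointing down it reaches from about 400 to 925 mm from the base axis. Payload 12.5 kg.
Tool frame: the origin (TCP) lies at the very end of the fingers, on their centre line; the grasp point (between the pads) lies env.hold_point_z behind it (env.hold_point_z is the distance from the TCP to the grasp point, in mm); y points along the fingers, z is the direction in which the jaws open and shut, and the axes are right-handed (so a half turn about y gives the same grasp; the last joint's range is limited). The gripper opens to 95 mm and grips with 3 to 60 N. Pads are 20 mm wide; open, the fingers measure 119 mm over their backs; the gripper's body (75 mm by 180 mm) begins 59 mm behind the grasp point.
Start: joints at [1.169, 0.491, 1.559, -0, 1.092, -0.106], TCP at [182.174, 597.879, 214.661] pointing down, gripper open.
Joint ranges: [-3.1, 3.1], [-0.84, 2.19], [0.05, 2.79], [-1.13, 4.28], [0.06, 2.93], [-2.69, 2.69]. Speed limits (rad/s): [2.22, 2.22, 2.79, 3.14, 3.14, 3.14].

## Interface

Orientations are given as [roll, pitch, yaw] about the fixed x, y, z axes, in that order (R = Rz(yaw) Ry(pitch) Rx(roll)).
In Python, from cell import env gives the robot as it stands.
- The arm moves only by the shell command python3 -m inch 'ROWS'. ROWS is JSON, one flat list of numbers, 7 for each row, row after row: the shift along the tool's x, y, z in m, then the turn, a rotation vector about the tool's x, y, z in degrees, then the closure, from -1 (fully open) to 1 (shut). In form: [tx, ty, tz, ax, ay, az, hand, tx, ty, tz, ax, ay, az, hand, ...]. A call has 1 to 10 rows; each row shifts and turns the commanded pose from where the row before left it, along the tool's axes as they then stand; what a row does not reach is not made up. A row lasts 1/10 s, in which the tool goes at most 50 mm and 8.59 degrees, less where a joint would pass 70% of its speed; a pose out of reach is approached as far as the arm can. A call is refused whole if a number of a shift passes 0.05 or a number of a turn 8.59, either way. A call with a gripper value outside its range is refused whole. The fingers move at their own pace and stop on an object; the grip force is fixed at half the most. Time passes only in rows, so rows that do not move let the fingers close. It gives the time, the measured TCP pose, the force and the opening at its end, in the units of the state.
- env.state(): the state, without advancing time (a new reading comes with each control period).
- env.read_camera(name): name is "side" or "top" or "wrist"; returns a dict with "pixels" (480x640x3 uint8, blue, green, red), "depth" (480x640 float32, mm along the optical axis (not along the pixel's ray), 0 where there is no reading), "mtx" (3x3 intrinsics, pixels), "R" (3x3) and "t" (3): a world point X has camera coordinates R X + t. Camera axes: x right, y down, z forward; pixel columns grow to the right and rows downward; lengths in mm; the calibration is good to about 2 mm. A picture is of the moment at which its call begins.
- env.job_done(): hands the job in, once; it reports no verdict.
The state is a dict: "t": time; "joints": joint angles; "qvel": joint speeds; "tau": joint torques, N m; "eef_pos": TCP position; "tcp_rot": TCP orientation; "ft_force": force on the tool from outside, world axes, zero at the start; "moment": the same for the moment, N m; "opening": opening from 0.0 (shut) to 1.0 (fully open).
Only numpy, scipy, OpenCV 4.12 (cv2) and the standard library are available. Lean on these libraries where they do the work, as an engineer would, in place of code of your own. Each camera call takes 0.05 s, during which the arm holds its last target.

## Working session

There is one attempt and no reset: what is moved stays moved. The work goes in short steps, Python scripts to look and compute and a shell command to move; the robot and the scene stay as the last step left them, time stands still between calls to the robot, and variables do not carry over. Pictures are saved under pics/ and viewed, and the job is handed in when it is done.

```bash
ls; mkdir -p pics
python3 - <<'E'
from cell import env
import cv2
print(env.state(), env.hold_point_z)
for n in("side","top","wrist"):
    d=env.read_camera(n); cv2.imwrite(f"pics/{n}0.png",d["pixels"]); print(n,d["mtx"].round(1).tolist(),d["R"].round(3).tolist(),d["t"].round(1).tolist())
E
```

```text
pics
{'t': 0.0, 'joints': array([ 1.16939028e+00,  4.91552707e-01,  1.55946215e+00,  2.17962860e-05,
        1.09169544e+00, -1.05582088e-01]), 'qvel': array([ 9.87928450e-04,  3.73526926e-04, -1.02807022e-03, -4.59539662e-04,
        5.71314129e-05, -3.76548217e-04]), 'tau': array([-3.99230965e-03, -6.12635350e+01, -2.58185613e+01,  6.91555836e-02,
        4.80970333e-02, -8.15076237e-05]), 'eef_pos': array([182.06985609, 597.63263628, 214.0616329 ]), 'tcp_rot': array([-1.57190571e+00,  1.37007471e-04, -2.95834090e-01]), 'ft_force': array([ 0.19524538,  0.56370279, -0.30430318]), 'moment': array([ 0.01564771, -0.00139174,  0.03791174]), 'opening': 0.9982043865956721} 18.8
side [[506.0, 0.0, 318.3], [0.0, 506.0, 245.3], [0.0, 0.0, 1.0]] [[0.9, -0.436, -0.0], [-0.271, -0.559, -0.784], [0.341, 0.705, -0.621]] [-430.7, 289.8, 1082.0]
top [[433.3, 0.0, 325.4], [0.0, 433.3, 231.2], [0.0, 0.0, 1.0]] [[-0.013, -1.0, -0.01], [-0.991, 0.014, -0.13], [0.13, 0.008, -0.992]] [79.9, 523.3, 1263.3]
wrist [[424.2, 0.0, 311.8], [0.0, 424.2, 238.5], [0.0, 0.0, 1.0]] [[0.292, 0.956, 0.0], [0.916, -0.28, 0.288], [0.275, -0.084, -0.958]] [-625.8, -32.1, 391.1]
```

View pics/side0.png

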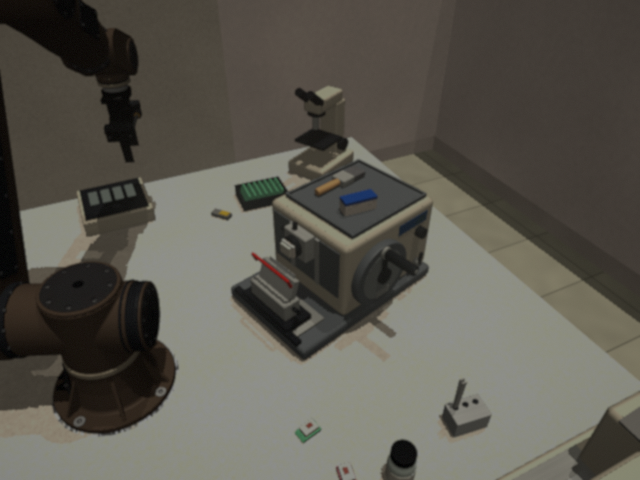

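View pics/top0.png

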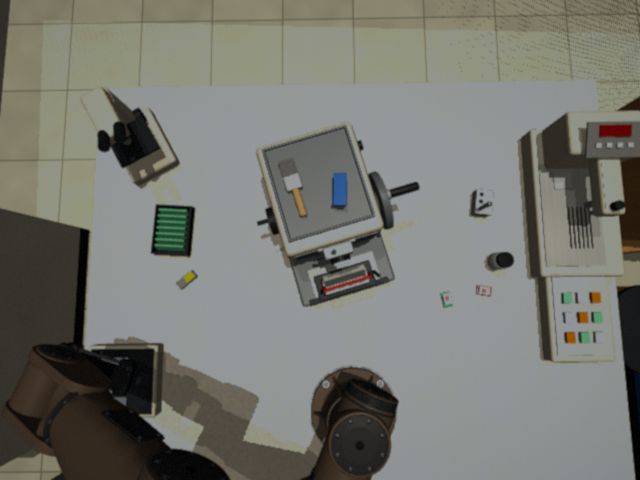

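View pics/wrist0.png

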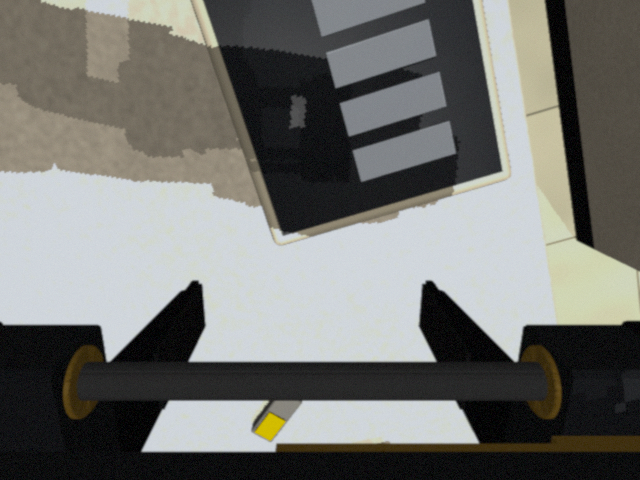

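```bash
cat > h.py <<'E'
from cell import env
import numpy as np, cv2
def cloud(d):
    Z=d["depth"]; v,u=np.mgrid[0:480,0:640]; K=d["mtx"]
    c=np.stack([(u-K[0,2])/K[0,0]*Z,(v-K[1,2])/K[1,1]*Z,Z],-1)
    P=(c-d["t"])@d["R"]; P[Z<=0]=np.nan
    return P
E
python3 - <<'E'
from h import *
print([a for a in dir(env) if not a.startswith('_')])
for n in("top","side"):
    d=env.read_camera(n); P=cloud(d); np.save(f"/tmp/{n}.npy",P)
    s=d["pixels"]
    if n=="top":
        for uv in [(390,191),(400,189),(410,187),(417,186),(380,200),(300,200),(320,140),(258,150),(345,420),(450,350)]: print(uv,P[uv[1],uv[0]].round(1))
        c=cv2.resize(s[110:320,240:520],None,fx=2.8,fy=2.8,interpolation=cv2.INTER_CUBIC)
    else: c=cv2.resize(s[150:370,220:450],None,fx=2.7,fy=2.7,interpolation=cv2.INTER_CUBIC)
    cv2.imwrite(f"pics/{n}crop.png",c)
E
```

```text
['IKError', 'hold_point_z', 'job_done', 'read_camera', 'state']
(390, 191) [603.3 -97.6 217.9]
(400, 189) [ 607.9 -123.5  219.5]
(410, 187) [ 611.9 -148.8  223.4]
(417, 186) [ 614.6 -167.3  221.8]
(380, 200) [581.4 -71.9 210.7]
(300, 200) [573.5 133.2 263.8]
(320, 140) [733.6  82.1 246.2]
(258, 150) [712.2 243.  238. ]
(345, 420) [ 54.2  31.5 276.4]
(450, 350) [ 169.2 -291.     1.2]
```

View pics/topcrop.png

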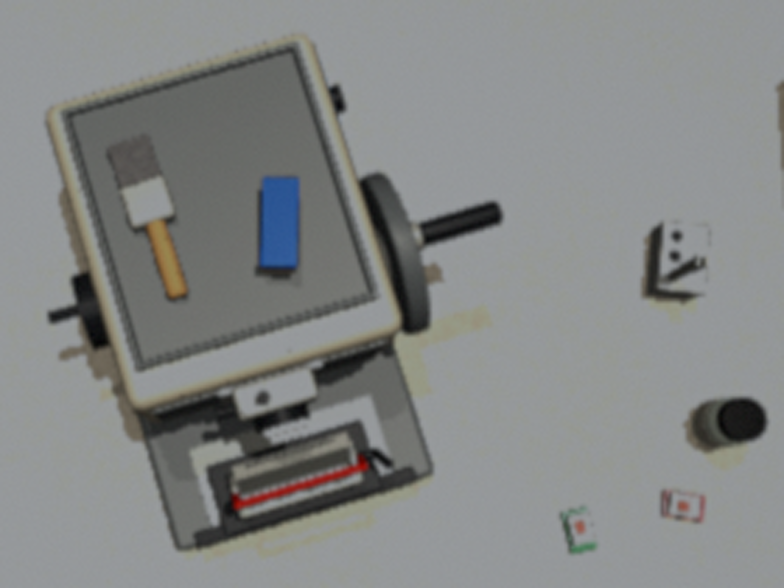

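View pics/sidecrop.png

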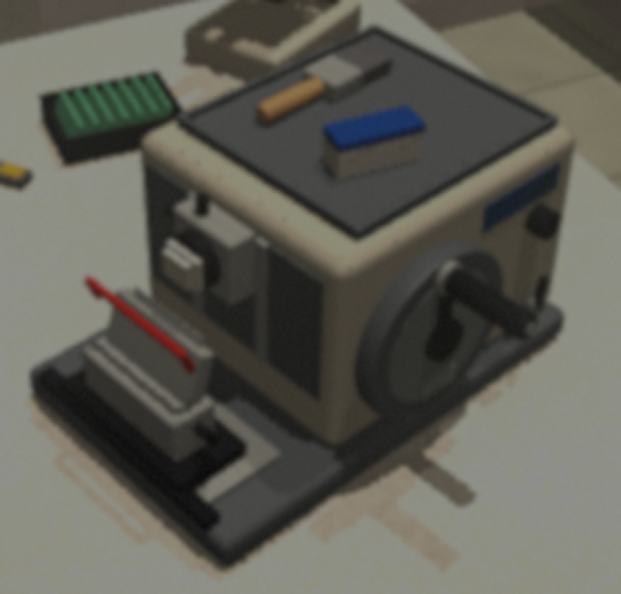

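Run:
```python
from h import *
P=np.load("/tmp/top.npy")
m=(P[...,2]>225)&(P[...,2]<262)&(P[...,0]>380)&(P[...,0]<850)&(P[...,1]>-75)&(P[...,1]<300)
m[:, :]&=True
lab=cv2.connectedComponentsWithStats(m.astype(np.uint8))
i=1+np.argmax(lab[2][1:,4]); pts=P[lab[1]==i]; print(len(pts))
r=cv2.minAreaRect(pts[:,:2].astype(np.float32)); print(r)
# handle points
h=(P[...,2]>205)&(P[...,2]<232)&(P[...,1]<-95)&(P[...,1]>-190)&(P[...,0]>560)&(P[...,0]<660)
q=P[h]; print(len(q),q[:,2].max()); c=q[q[:,2]>214]
print(cv2.fitLine(c[:,:2].astype(np.float32),cv2.DIST_HUBER,0,.01,.01).ravel())
print(q[np.argsort(q[:,1])[:6]].round(1),np.percentile(q[:,2],[50,90,98]))
S=np.load("/tmp/side.npy")
for uv in [(387,245),(400,255),(410,262),(416,266)]: print(uv,S[uv[1],uv[0]].round(1))
```

```text
10383
((612.1564331054688, 86.81756591796875), (299.8616027832031, 261.8912353515625), 16.162168502807617)
283 226.0557077929716
[ 3.1234330e-01 -9.4996929e-01  6.0640643e+02 -1.3347404e+02]
[[ 617.1 -174.8  210.7]
 [ 613.6 -173.9  214.6]
 [ 610.3 -173.2  217.2]
 [ 608.4 -171.2  213.9]
 [ 615.6 -170.8  217.6]
 [ 612.8 -170.6  218.1]] [218.45340884 222.38643561 224.38787728]
(387, 245) [599.8 -87.4 225.7]
(400, 255) [647.1 -75.3 171.9]
(410, 262) [ 616.6 -151.   220.2]
(416, 266) [ 620.7 -166.9  220.1]
```

```bash
python3 -m inch '[0,-0.04,0,0,0,0,1, 0,-0.04,0,0,0,0,1, 0,-0.04,0,0,0,0,1, 0,-0.04,0,0,0,0,1, 0,-0.04,0,0,0,0,1, 0,-0.03,0,0,0,0,1]'
python3 - <<'E'
from h import *
s=env.state(); print(s["joints"].round(4),s["eef_pos"].round(1),s["tcp_rot"].round(4),s["opening"])
P=np.load("/tmp/top.npy")
for n,(u0,u1,v0,v1) in dict(forc=(465,500,180,225),jar=(480,520,245,280),gr=(438,456,286,310),pk=(472,496,282,300)).items():
    q=P[v0:v1,u0:u1].reshape(-1,3); q=q[q[:,2]>8]; print(n,q.min(0).round(),q.max(0).round())
d=env.read_camera("wrist"); print((-d["R"].T@d["t"]).round(1),d["R"].round(3).tolist())
E
```

```text
t: 0.85
eef_pos: [182.1, 597.7, 447.4]
tcp_rot: [-1.569, -0.0, -0.296]
ft_force: [0.1, -0.0, -0.3]
opening: 0.548
[ 1.1694  0.3629  1.1664  0.      1.61   -0.1056] [182.1 597.7 447.4] [-1.5685e+00 -2.0000e-04 -2.9580e-01] 0.5477685398914512
forc [ 543. -458.    8.] [ 655. -372.  132.]
jar [ 394. -461.    8.] [ 455. -411.   92.]
gr [ 295. -301.    8.] [ 342. -270.   23.]
pk [ 320. -417.    8.] [ 359. -376.   23.]
[104.4 621.9 617.1] [[0.292, 0.956, 0.003], [0.916, -0.28, 0.288], [0.276, -0.081, -0.958]]
```

```bash
python3 -m inch '[0,0,0,0,0,8.5,1, 0,0,0,0,0,8.5,1, 0,0,0,0,0,8.5,1, 0,0,0,0,0,0,1]'
python3 - <<'E'
from h import *
s=env.state(); print(s["joints"].round(4),s["eef_pos"].round(1),s["tcp_rot"].round(4),s["opening"])
E
```

```text
t: 1.3
eef_pos: [184.4, 597.3, 442.7]
tcp_rot: [-1.574, 0.449, -0.301]
ft_force: [1.1, 0.3, -0.7]
opening: 0.171
[ 0.9812  0.3907  1.201   0.431   1.6791 -0.2701] [184.4 597.3 442.7] [-1.5744  0.4493 -0.3011] 0.17050145930138372
```

```bash
cat >> h.py <<'E'
from scipy.spatial.transform import Rotation as Ro
import sys, json
O=np.array([607,-131.5,145.]); yaw=np.radians(16.2)
M=np.array([[np.cos(yaw),-np.sin(yaw),0],[np.sin(yaw),np.cos(yaw),0],[0,0,1]])
def w2m(p): return M.T@(np.asarray(p)-O)
def m2w(p): return O+M@np.asarray(p,float)
def target_R(tilt=30):
    t=np.radians(tilt); y=M@np.array([0,np.cos(t),-np.sin(t)]); z=M[:,0]; x=np.cross(y,z)
    return np.stack([x,y,z],1)
def pose():
    s=env.state(); return s["eef_pos"],Ro.from_euler("xyz",s["tcp_rot"]).as_matrix(),s
def rep(goal=None,Rg=None):
    p,R,s=pose()
    print("t %.2f m-frame %s j %s F %s op %.2f"%(s["t"],w2m(p).round(1),s["joints"].round(3),s["ft_force"].round(1),s["opening"]))
    with open("/tmp/log.jsonl","a") as f: f.write(json.dumps([s["joints"].tolist(),p.tolist(),R.tolist()])+"\n")
    if goal is not None: print("shift tool (mm)",(R.T@(np.asarray(goal)-p)).round(1))
    if Rg is not None: print("turn deg",np.degrees(Ro.from_matrix(R.T@Rg).as_rotvec()).round(2))
E
python3 - <<'E'
from h import *
rep([591,-292,450],target_R()); print(w2m([591,-292,450]))
E
```

```text
t 1.30 m-frame [-202.5  817.7  297.7] j [ 0.981  0.391  1.201  0.431  1.679 -0.27 ] F [ 1.1  0.3 -0.7] op 0.17
shift tool (mm) [ 584.2 -287.2 -729.7]
turn deg [39.2  41.98 31.48]
[ -60.14277149 -149.66327885  305.        ]
```

```bash
python3 -m inch '[0.0234,-0.0115,-0.0292,0,0,0,1,0.0234,-0.0115,-0.0292,0,0,0,1,0.0234,-0.0115,-0.0292,0,0,0,1,0.0234,-0.0115,-0.0292,0,0,0,1,0.0234,-0.0115,-0.0292,0,0,0,1,0.0234,-0.0115,-0.0292,0,0,0,1,0.0234,-0.0115,-0.0292,0,0,0,1,0.0234,-0.0115,-0.0292,0,0,0,1,0.0234,-0.0115,-0.0292,0,0,0,1,0.0234,-0.0115,-0.0292,0,0,0,1]'; python3 -c "
from h import *
rep([591,-292,450],target_R())"
```

```text
t: 2.3
eef_pos: [346.6, 241.0, 447.9]
tcp_rot: [-1.573, 0.442, -0.296]
ft_force: [0.2, 0.2, -1.0]
opening: 0.007
t 2.30 m-frame [-146.1  430.4  302.9] j [ 0.294  0.16   1.507  0.248  1.842 -0.959] F [ 0.2  0.2 -1. ] op 0.01
shift tool (mm) [ 350.8 -167.5 -439. ]
turn deg [39.19 42.39 31.79]
```

```bash
python3 -m inch '[0.0234,-0.0115,-0.0292,0,0,0,1,0.0234,-0.0115,-0.0292,0,0,0,1,0.0234,-0.0115,-0.0292,0,0,0,1,0.0234,-0.0115,-0.0292,0,0,0,1,0.0234,-0.0115,-0.0292,0,0,0,1,0.0234,-0.0115,-0.0292,0,0,0,1,0.0234,-0.0115,-0.0292,0,0,0,1,0.0234,-0.0115,-0.0292,0,0,0,1,0.0234,-0.0115,-0.0292,0,0,0,1,0.0234,-0.0115,-0.0292,0,0,0,1]'; python3 -c "
from h import *
rep([591,-292,450],target_R())"
```

```text
t: 3.3
eef_pos: [511.3, -114.1, 451.0]
tcp_rot: [-1.574, 0.444, -0.297]
ft_force: [0.6, 0.7, 1.3]
opening: 0.002
t 3.30 m-frame [-87.1  43.4 306. ] j [-0.335  0.395  1.173 -0.022  2.017 -1.615] F [0.6 0.7 1.3] op 0.00
shift tool (mm) [ 116.3  -53.6 -147.1]
turn deg [39.27 42.29 31.76]
```

```bash
python3 -m inch '[0.0234,-0.0107,-0.0292,0,0,0,1,0.0234,-0.0107,-0.0292,0,0,0,1,0.0234,-0.0107,-0.0292,0,0,0,1,0.0234,-0.0107,-0.0292,0,0,0,1,0.0234,-0.0107,-0.0292,0,0,0,1]'; python3 -m inch '[0,0,0,4.9,5.28,3.97,1,0,0,0,4.9,5.28,3.97,1,0,0,0,4.9,5.28,3.97,1,0,0,0,4.9,5.28,3.97,1,0,0,0,4.9,5.28,3.97,1,0,0,0,4.9,5.28,3.97,1,0,0,0,4.9,5.28,3.97,1,0,0,0,4.9,5.28,3.97,1,0,0,0,0,0,0,1]'; python3 -c "
from h import *
rep([591,-292,450],target_R())"
```

```text
t: 3.8
eef_pos: [591.9, -290.9, 448.9]
tcp_rot: [-1.575, 0.444, -0.297]
ft_force: [0.6, 0.3, -0.6]
opening: 0.006
t: 4.7
eef_pos: [590.8, -290.9, 447.1]
tcp_rot: [-1.58, 1.053, -1.299]
ft_force: [-0.6, 0.1, -0.3]
opening: 0.006
t 4.70 m-frame [ -60.1 -148.5  302.1] j [-0.747  0.8    0.724  0.773  2.444 -0.634] F [-0.6  0.1 -0.3] op 0.01
shift tool (mm) [-1.9 -2.4 -0.1]
turn deg [-0.04 -0.32 -0.32]
```

```bash
cat > fk.py <<'E'
from h import *
from scipy.optimize import least_squares
def rz(a): return Ro.from_rotvec([0,0,a]).as_matrix()
def ry(a): return Ro.from_rotvec([0,a,0]).as_matrix()
def fk(q,k):
    a1,d1,b,L2,a3,L3,bw,d6,o6=k
    R=rz(q[0]); p=np.array([0,0,d1])+R@[a1,b,0]
    R=R@ry(q[1]); p=p+R@[0,0,L2]
    R=R@ry(q[2]); p=p+R@[a3,0,L3]
    R=R@rz(S4*q[3]); R=R@ry(q[4]); p=p+R@[0,bw,d6]
    R=R@rz(S6*q[5]+o6)
    # local z = tool y ; local x-> tool z ; local y -> tool x
    return p,np.stack([R[:,1],R[:,2],R[:,0]],1)
S4=S6=1
def data():
    D=[json.loads(l) for l in open("/tmp/log.jsonl")]
    D+= [[[1.16939028,.49155,1.559462,0,1.0916954,-.105582],[182.07,597.63,214.06],Ro.from_euler("xyz",[-1.5719,.000137,-.295834]).as_matrix().tolist()],
         [[1.1694,.3629,1.1664,0,1.61,-.1056],[182.1,597.7,447.4],Ro.from_euler("xyz",[-1.5685,-.0002,-.2958]).as_matrix().tolist()]]
    return D
def fit():
    global S4,S6
    D=data(); best=None
    for S4 in(1,-1):
      for S6 in(1,-1):
        def res(k):
            r=[]
            for q,p,R in D:
                pp,RR=fk(q,k); r+=list(pp-np.array(p)); r+=list((RR-np.array(R)).ravel()*300)
            return np.array(r+list((k-k0)*.003))
        for o in (0,1.57,3.14,-1.57):
            k0=np.array([0,350,-60,500,0,500,0,300,o])
            s=least_squares(res,k0)
            if best is None or s.cost<best[0]: best=(s.cost,s.x,S4,S6,res(s.x))
    S4,S6=best[2:4]; return best
if __name__=="__main__":
    b=fit(); print(b[0],b[1].round(2),b[2:4]); print(b[4][:-9].reshape(-1,12)[:,:3].round(1))
E
python3 fk.py
```

```text
0.2589718082318476 [-1.0000e-02  1.9668e+02  6.5900e+01  5.8679e+02  4.3080e+01  4.1101e+02
  0.0000e+00  2.7185e+02  3.1400e+00] (1, 1)
[[-0. -0.  0.]
 [ 0. -0. -0.]
 [-0.  0. -0.]
 [-0. -0. -0.]
 [ 0. -0. -0.]
 [ 0.  0.  0.]]
```

```bash
cat > plan.py <<'E'
from fk import *
b=fit(); k=b[1]
import fk as f
LO=np.array([-3.1,-.84,.05,-1.13,.06,-2.69]);HI=np.array([3.1,2.19,2.79,4.28,2.93,2.69])
def ik(p,R,q0):
    s=least_squares(lambda q: np.r_[f.fk(q,k)[0]-p,(f.fk(q,k)[1]-R).ravel()*300],q0,bounds=(LO,HI)); return s.x,s.cost
def F(th,off=24,ex=13,y=-20):
    H=65*np.array([np.sin(th),np.cos(th)]); t=np.array([np.cos(th),-np.sin(th)])
    x,z=H-off*t; z-=ex*max(0,t[1]); return np.array([x,y,z])
if __name__=="__main__":
    for tilt in (30,20,25):
        q=env.state()["joints"]; R=target_R(tilt)
        for y,ths in((-150,[0]),(-20,range(0,375,15))):
            for d in ths:
                P=m2w(F(np.radians(d),y=y)); q,c=ik(P,R,q); wc=P-R[:,1]*k[7]
                print(tilt,d,P.round(),q.round(2),round(c,2),"wc",w2m(wc).round()+[0,0,145], "marg",np.minimum(q-LO,HI-q).min().round(2))
E
python3 plan.py
```

```text
30 0 [ 626. -282.  210.] [-0.71  0.97  0.95  0.58  2.11 -0.93] 0.0 wc [ -24. -385.  346.] marg 0.82
30 0 [ 590. -157.  210.] [-0.62  0.82  1.3   0.6   1.89 -0.98] 0.0 wc [ -24. -255.  346.] marg 1.04
30 15 [ 606. -152.  214.] [-0.6   0.83  1.26  0.62  1.91 -0.95] 0.0 wc [  -6. -255.  350.] marg 1.02
30 30 [ 624. -147.  213.] [-0.58  0.85  1.22  0.64  1.92 -0.92] 0.0 wc [  12. -255.  349.] marg 1.01
30 45 [ 640. -143.  208.] [-0.56  0.87  1.18  0.66  1.92 -0.9 ] 0.0 wc [  29. -255.  344.] marg 1.01
30 60 [ 655. -138.  198.] [-0.55  0.9   1.15  0.67  1.92 -0.88] 0.0 wc [  44. -255.  334.] marg 1.01
30 75 [ 667. -135.  185.] [-0.54  0.93  1.12  0.68  1.91 -0.88] 0.0 wc [  57. -255.  321.] marg 1.02
30 90 [ 675. -133.  169.] [-0.53  0.95  1.11  0.68  1.9  -0.88] 0.0 wc [  65. -255.  305.] marg 1.03
30 105 [ 679. -131.  151.] [-0.53  0.98  1.11  0.68  1.88 -0.89] 0.0 wc [  69. -255.  287.] marg 1.05
30 120 [ 678. -132.  133.] [-0.53  0.99  1.11  0.67  1.86 -0.91] 0.0 wc [  68. -255.  269.] marg 1.06
30 135 [ 673. -133.  116.] [-0.53  1.01  1.13  0.66  1.83 -0.93] 0.0 wc [  63. -255.  252.
[... 6117 characters left out ...]
. -169.  108.] [-0.67  0.94  1.41  0.57  1.8  -1.13] 0.0 wc [ -65. -266.  223.] marg 1.13
25 285 [ 546. -170.  126.] [-0.67  0.92  1.41  0.57  1.82 -1.12] 0.0 wc [ -69. -266.  241.] marg 1.11
25 300 [ 547. -170.  145.] [-0.67  0.89  1.41  0.57  1.85 -1.11] 0.0 wc [ -68. -266.  260.] marg 1.08
25 315 [ 552. -168.  165.] [-0.67  0.87  1.39  0.59  1.87 -1.08] 0.0 wc [ -63. -266.  280.] marg 1.06
25 330 [ 561. -166.  183.] [-0.66  0.86  1.36  0.6   1.9  -1.05] 0.0 wc [ -53. -266.  298.] marg 1.03
25 345 [ 574. -162.  198.] [-0.64  0.85  1.33  0.62  1.93 -1.02] 0.0 wc [ -40. -266.  313.] marg 1.0
25 360 [ 590. -157.  210.] [-0.63  0.85  1.29  0.64  1.95 -0.98] 0.0 wc [ -24. -266.  325.] marg 0.98
```

```bash
python3 -m inch '[0,0,0,0,0,-5,1,0,0,0,0,0,-5,1,0,0,0,0,0,0,1]'; python3 -c "
from h import *
rep(m2w([-55,-140,62]),target_R(40))"
```

```text
t: 5.0
eef_pos: [591.4, -288.2, 451.5]
tcp_rot: [-1.566, 0.867, -1.278]
ft_force: [0.3, -0.2, 0.2]
opening: 0.004
t 5.00 m-frame [ -58.7 -146.1  306.5] j [-0.724  0.741  0.73   0.61   2.356 -0.731] F [ 0.3 -0.2  0.2] op 0.00
shift tool (mm) [182.4 162.9   3. ]
turn deg [0.17 0.37 0.33]
```

```bash
python3 -m inch '[0.02,0.018,0,0,0,0,1,0.02,0.018,0,0,0,0,1,0.02,0.018,0,0,0,0,1,0.02,0.018,0,0,0,0,1,0.02,0.018,0,0,0,0,1,0.02,0.018,0,0,0,0,1,0.02,0.018,0,0,0,0,1,0.02,0.018,0,0,0,0,1,0.02,0.018,0,0,0,0,1,0,0,0.003,0.2,0.4,0.3,1]'
python3 - <<'E'
from h import *
rep(m2w([-50,-28,62]),target_R(40))
for n in("side","top"):
    d=env.read_camera(n); s=d["pixels"]
    c=s[130:370,200:520] if n=="side" else s[110:320,240:520]
    cv2.imwrite(f"pics/{n}1.png",cv2.resize(c,None,fx=2.4,fy=2.4,interpolation=cv2.INTER_CUBIC))
E
```

```text
t: 6.0
eef_pos: [591.1, -279.0, 203.4]
tcp_rot: [-1.581, 0.887, -1.3]
ft_force: [0.4, 0.0, 0.8]
opening: 0.009
t 6.00 m-frame [ -56.4 -137.3   58.4] j [-0.719  0.864  1.115  0.461  1.927 -1.008] F [0.4 0.  0.8] op 0.01
shift tool (mm) [-71.9  82.4   5.9]
turn deg [ 0.06 -0.43 -0.81]
```

View pics/side1.png

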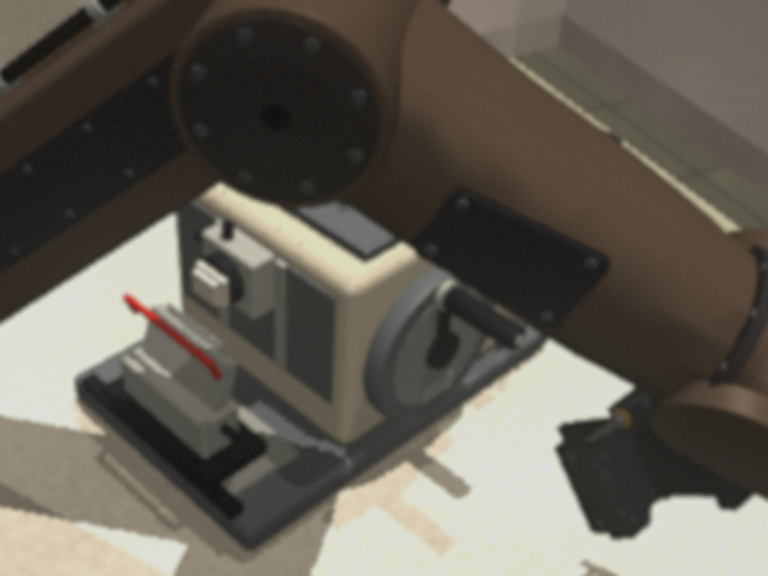

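View pics/top1.png

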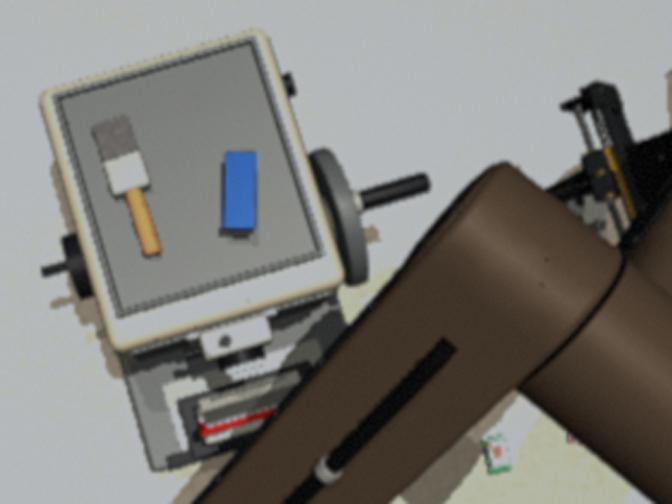

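```bash
cat > clr.py <<'E'
from plan import *
q=env.state()["joints"]; R=target_R(40)
a1,d1,bb,L2,a3,L3,_,d6,_=k
boxes={"hous":([-85,77,-145],[215,339,145]),"base":([-220,62,-145],[220,348,-109]),"blade":([-210,118,-145],[-130,298,31]),"wheel":([-82,30,-82],[82,77,82]),"stand":(None,None)}
st=w2m([600,-412,0]); boxes["stand"]=([st[0]-45,st[1]-45,-145],[st[0]+45,st[1]+45,-13])
jr=w2m([427,-438,0]); boxes["jar"]=([jr[0]-28,jr[1]-28,-145],[jr[0]+28,jr[1]+28,-58])
print(st,jr)
for d in range(0,375,30):
    P=m2w(F(np.radians(d),y=-28)); q,c=ik(P,R,q)
    r1=rz(q[0]); p0=np.array([0,0,d1])+r1@[a1,bb,0]; r2=r1@ry(q[1]); E=p0+r2@[0,0,L2]; r3=r2@ry(q[2]); W0=E+r3@[a3,0,0]; W=W0+r3@[0,0,L3]
    out={}
    for nm,segs in (("up",(p0,E)),("fore",(W0,W)),("hand",(W,W+(P-W)*.65))):
        pts=np.array([w2m(segs[0]+(segs[1]-segs[0])*u) for u in np.linspace(0,1,40)])
        for b_,(lo,hi) in boxes.items():
            out[nm+"-"+b_]=np.linalg.norm(np.maximum(0,np.maximum(np.array(lo)-pts,pts-np.array(hi))),axis=1).min().round()
    print(d,"E",E.round(),"W",W.round(),{a:v for a,v in out.items() if v<190})
E
python3 clr.py
```

```text
[ -84.97906104 -267.40944109 -145.        ] [-258.36363742 -244.11161557 -145.        ]
0 E [ 371. -174.  622.] W [ 650. -365.  385.] {'hand-hous': np.float64(178.0), 'hand-wheel': np.float64(138.0), 'hand-stand': np.float64(185.0)}
30 E [ 389. -168.  608.] W [ 684. -355.  388.] {'hand-hous': np.float64(178.0), 'hand-wheel': np.float64(139.0)}
60 E [ 411. -166.  587.] W [ 715. -346.  373.] {'hand-hous': np.float64(178.0), 'hand-wheel': np.float64(135.0)}
90 E [ 431. -168.  564.] W [ 735. -340.  344.] {'hand-hous': np.float64(178.0), 'hand-wheel': np.float64(131.0), 'hand-stand': np.float64(186.0)}
120 E [ 444. -174.  546.] W [ 738. -339.  308.] {'hand-hous': np.float64(178.0), 'hand-wheel': np.float64(131.0), 'hand-stand': np.float64(166.0)}
150 E [ 447. -183.  537.] W [ 724. -344.  275.] {'fore-stand': np.float64(171.0), 'hand-hous': np.float64(178.0), 'hand-wheel': np.float64(131.0), 'hand-stand': np.float64(137.0)}
180 E [ 440. -194.  539.] W [ 696. -352.  255.] {'fore-stand': np.float64(138.0), 'hand-hous': np.float64(178.0), 'hand-wheel': np.float64(131.0), 'hand-stand': np.floa
[... 355 characters left out ...]
loat64(131.0), 'hand-stand': np.float64(85.0)}
270 E [ 389. -210.  589.] W [ 610. -377.  283.] {'fore-stand': np.float64(151.0), 'hand-hous': np.float64(178.0), 'hand-wheel': np.float64(131.0), 'hand-stand': np.float64(107.0)}
300 E [ 372. -199.  610.] W [ 607. -377.  320.] {'fore-stand': np.float64(188.0), 'hand-hous': np.float64(178.0), 'hand-wheel': np.float64(131.0), 'hand-stand': np.float64(135.0)}
330 E [ 365. -186.  622.] W [ 622. -373.  358.] {'hand-hous': np.float64(178.0), 'hand-wheel': np.float64(132.0), 'hand-stand': np.float64(164.0)}
360 E [ 371. -174.  622.] W [ 650. -365.  385.] {'hand-hous': np.float64(178.0), 'hand-wheel': np.float64(138.0), 'hand-stand': np.float64(185.0)}
```

```bash
python3 -m inch '[-0.0120,0.0137,0.001,0,-0.07,-0.13,1,-0.0120,0.0137,0.001,0,-0.07,-0.13,1,-0.0120,0.0137,0.001,0,-0.07,-0.13,1,-0.0120,0.0137,0.001,0,-0.07,-0.13,1,-0.0120,0.0137,0.001,0,-0.07,-0.13,1,-0.0120,0.0137,0.001,0,-0.07,-0.13,1,0,0,0,0,0,0,1]'
python3 - <<'E'
from h import *
rep(m2w([-24,-28,60]),target_R(40))
for n in("side","wrist"):
    d=env.read_camera(n); s=d["pixels"]
    c=s[190:330,320:480] if n=="side" else s
    cv2.imwrite(f"pics/{n}2.png",cv2.resize(c,None,fx=3.5 if n=="side" else 1,fy=3.5 if n=="side" else 1,interpolation=cv2.INTER_CUBIC))
E
```

```text
t: 6.8
eef_pos: [567.6, -172.0, 211.6]
tcp_rot: [-1.564, 0.866, -1.282]
ft_force: [1.0, -0.6, -0.5]
opening: 0.003
t 6.80 m-frame [-49.1 -27.9  66.6] j [-0.627  0.731  1.373  0.499  1.759 -1.006] F [ 1.  -0.6 -0.5] op 0.00
shift tool (mm) [ 5.1  4.3 25.1]
turn deg [-0.13  0.24  0.37]
```

View pics/side2.png

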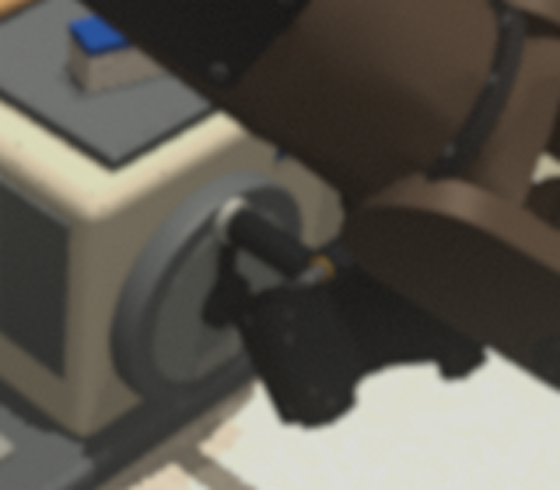

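View pics/wrist2.png

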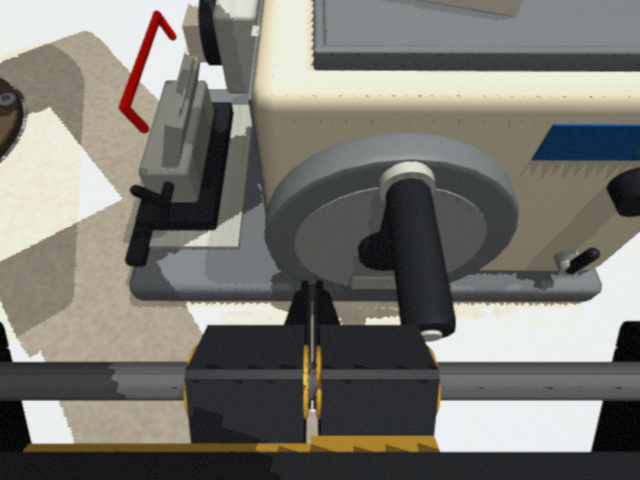

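```bash
python3 -m inch '[0.0008,0.0007,0.004,0,0,0,1,0.0008,0.0007,0.004,0,0,0,1,0.0008,0.0007,0.004,0,0,0,1,0.0008,0.0007,0.004,0,0,0,1,0.0008,0.0007,0.004,0,0,0,1,0.0008,0.0007,0.002,0,0,0,1,0,0,0,0,0,0,1]'
cat > st.py <<'E'
# usage: st.py th_next(deg) list -> per-row shift for 5 rows to each
from h import *
import sys
def F(th,off=24,ex=13,y=-28):
    H=65*np.array([np.sin(th),np.cos(th)]); t=np.array([np.cos(th),-np.sin(th)])
    x,z=H-off*t; z-=ex*max(0,t[1])+5*abs(t[0]); return np.array([x,y,z])
p,R,s=pose(); rep(None,target_R(40))
R0=target_R(40)
m=w2m(p)
th=np.radians(float(sys.argv[1]))
# apparent handle angle if in contact
from scipy.optimize import minimize_scalar
g=np.linspace(0,2*np.pi+.3,2000); dd=[np.linalg.norm((F(a)-m)[[0,2]]) for a in g]; i=int(np.argmin(dd)); print("theta equiv %.1f err %.1f"%(np.degrees(g[i]),dd[i]))
prev=m
for a in sys.argv[1:]:
    f=F(np.radians(float(a))); dlt=R.T@M@(f-prev); print(a,f.round(1),"per row /5 (m):",(dlt/5/1000).round(4)); prev=f
E
python3 st.py 15 30
```

```text
t: 7.6
eef_pos: [588.6, -167.2, 202.7]
tcp_rot: [-1.567, 0.868, -1.286]
ft_force: [-0.4, -0.3, -0.1]
opening: 0.009
t 7.60 m-frame [-27.6 -29.1  57.7] j [-0.605  0.762  1.332  0.515  1.76  -0.981] F [-0.4 -0.3 -0.1] op 0.01
turn deg [-0.16  0.06  0.27]
theta equiv 356.8 err 0.2
15 [ -6.4 -28.   64.2] per row /5 (m): [-0.0011 -0.0007  0.0043]
30 [ 11.7 -28.   64. ] per row /5 (m): [0.     0.     0.0036]
```

```bash
python3 -m inch '[-0.0011,-0.0007,0.0043,0,0,0.05,1,-0.0011,-0.0007,0.0043,0,0,0.05,1,-0.0011,-0.0007,0.0043,0,0,0.05,1,-0.0011,-0.0007,0.0043,0,0,0.05,1,-0.0011,-0.0007,0.0043,0,0,0.05,1]'; python3 st.py 30 45
python3 - <<'E'
from h import *
d=env.read_camera("wrist"); cv2.imwrite("pics/w3.png",d["pixels"])
E
```

```text
t: 8.1
eef_pos: [609.2, -160.5, 209.6]
tcp_rot: [-1.566, 0.872, -1.286]
ft_force: [-1.5, -0.9, 0.3]
opening: 0.003
t 8.10 m-frame [ -6.  -28.5  64.6] j [-0.583  0.778  1.28   0.535  1.785 -0.945] F [-1.5 -0.9  0.3] op 0.00
turn deg [-0.18  0.06  0.05]
theta equiv 375.3 err 0.4
30 [ 11.7 -28.   64. ] per row /5 (m): [0.     0.0002 0.0035]
45 [ 29.  -28.   59.4] per row /5 (m): [0.0007 0.0006 0.0035]
```

View pics/w3.png

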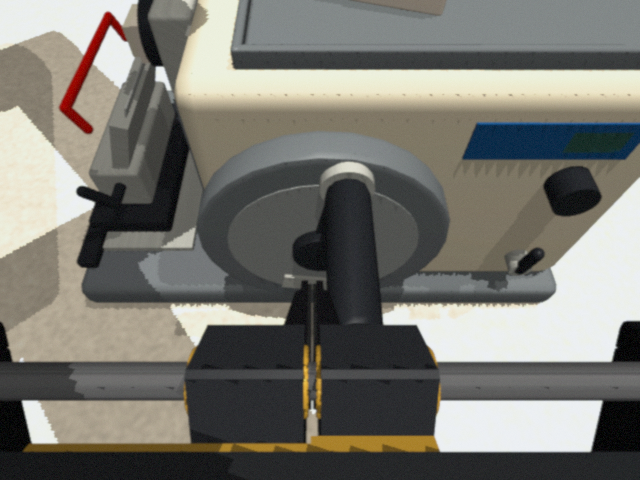

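```bash
python3 -m inch '[0,0.0001,0.0035,0,0,0,1,0,0.0001,0.0035,0,0,0,1,0,0.0001,0.0035,0,0,0,1,0,0.0001,0.0035,0,0,0,1,0,0.0001,0.0035,0,0,0,1,0.0007,0.0006,0.0035,0,0,0,1,0.0007,0.0006,0.0035,0,0,0,1,0.0007,0.0006,0.0035,0,0,0,1,0.0007,0.0006,0.0035,0,0,0,1,0.0007,0.0006,0.0035,0,0,0,1]'; python3 st.py 60 75
```

```text
t: 9.15
eef_pos: [642.7, -150.3, 204.5]
tcp_rot: [-1.567, 0.872, -1.286]
ft_force: [-2.7, 0.2, 1.4]
opening: 0.004
t 9.15 m-frame [ 29.  -28.   59.5] j [-0.548  0.819  1.202  0.561  1.8   -0.898] F [-2.7  0.2  1.4] op 0.00
turn deg [-0.17  0.06  0.03]
theta equiv 44.9 err 0.1
60 [ 44.3 -28.   50.8] per row /5 (m): [0.0013 0.0011 0.0031]
75 [ 56.6 -28.   38.7] per row /5 (m): [0.0019 0.0016 0.0024]
```

```bash
python3 -m inch '[0.0013,0.0011,0.0031,0,0,0,1,0.0013,0.0011,0.0031,0,0,0,1,0.0013,0.0011,0.0031,0,0,0,1,0.0013,0.0011,0.0031,0,0,0,1,0.0013,0.0011,0.0031,0,0,0,1,0.0019,0.0016,0.0024,0,0,0,1,0.0019,0.0016,0.0024,0,0,0,1,0.0019,0.0016,0.0024,0,0,0,1,0.0019,0.0016,0.0024,0,0,0,1,0.0019,0.0016,0.0024,0,0,0,1]'; python3 st.py 90 105;  python3 - <<'E'
from h import *
d=env.read_camera("wrist"); cv2.imwrite("pics/w4.png",d["pixels"])
E
```

```text
t: 10.15
eef_pos: [669.1, -142.7, 183.6]
tcp_rot: [-1.566, 0.872, -1.286]
ft_force: [0.4, 0.6, 0.5]
opening: 0.006
t 10.15 m-frame [ 56.5 -28.   38.6] j [-0.523  0.87   1.148  0.577  1.79  -0.877] F [0.4 0.6 0.5] op 0.01
turn deg [-0.18  0.06  0.03]
theta equiv 75.1 err 0.2
90 [ 65. -28.  24.] per row /5 (m): [0.0022 0.0019 0.0017]
105 [ 69.  -28.    5.1] per row /5 (m): [0.0029 0.0024 0.0008]
```

View pics/w4.png

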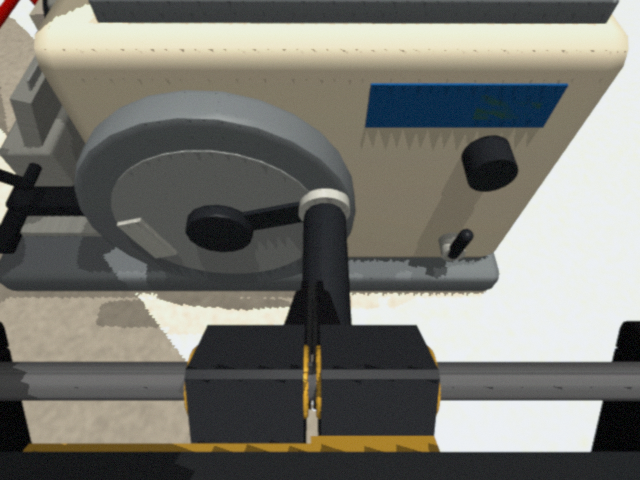

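```bash
python3 -m inch '[0.0022,0.0019,0.0017,0,0,0,1,0.0022,0.0019,0.0017,0,0,0,1,0.0022,0.0019,0.0017,0,0,0,1,0.0022,0.0019,0.0017,0,0,0,1,0.0022,0.0019,0.0017,0,0,0,1,0.0029,0.0024,0.0008,0,0,0,1,0.0029,0.0024,0.0008,0,0,0,1,0.0029,0.0024,0.0008,0,0,0,1,0.0029,0.0024,0.0008,0,0,0,1,0.0029,0.0024,0.0008,0,0,0,1]'; python3 st.py 120 135
```

```text
t: 11.2
eef_pos: [681.0, -139.1, 150.1]
tcp_rot: [-1.567, 0.872, -1.287]
ft_force: [-0.2, 0.3, 1.3]
opening: 0.006
t 11.20 m-frame [ 68.9 -28.    5.1] j [-0.512  0.917  1.136  0.58   1.756 -0.888] F [-0.2  0.3  1.3] op 0.01
turn deg [-0.18  0.06  0.03]
theta equiv 104.9 err 0.1
120 [ 68.3 -28.  -14.2] per row /5 (m): [ 0.003   0.0025 -0.0001]
135 [ 62.9 -28.  -32.5] per row /5 (m): [ 0.0028  0.0024 -0.0011]
```

```bash
python3 -m inch '[0.003,0.0025,-0.0001,0,0,0,1,0.003,0.0025,-0.0001,0,0,0,1,0.003,0.0025,-0.0001,0,0,0,1,0.003,0.0025,-0.0001,0,0,0,1,0.003,0.0025,-0.0001,0,0,0,1,0.0028,0.0024,-0.0011,0,0,0,1,0.0028,0.0024,-0.0011,0,0,0,1,0.0028,0.0024,-0.0011,0,0,0,1,0.0028,0.0024,-0.0011,0,0,0,1,0.0028,0.0024,-0.0011,0,0,0,1]'; python3 st.py 150 165;  python3 - <<'E'
from h import *
d=env.read_camera("wrist"); cv2.imwrite("pics/w5.png",d["pixels"])
E
```

```text
t: 12.2
eef_pos: [675.2, -140.7, 112.2]
tcp_rot: [-1.566, 0.872, -1.286]
ft_force: [1.2, 1.1, 1.0]
opening: 0.006
t 12.20 m-frame [ 62.9 -27.9 -32.8] j [-0.517  0.949  1.171  0.571  1.702 -0.929] F [1.2 1.1 1. ] op 0.01
turn deg [-0.19  0.06  0.04]
theta equiv 135.3 err 0.1
150 [ 53.3 -28.  -48.6] per row /5 (m): [ 0.0024  0.002  -0.0019]
165 [ 40.  -28.  -61.4] per row /5 (m): [ 0.002   0.0016 -0.0027]
```

View pics/w5.png

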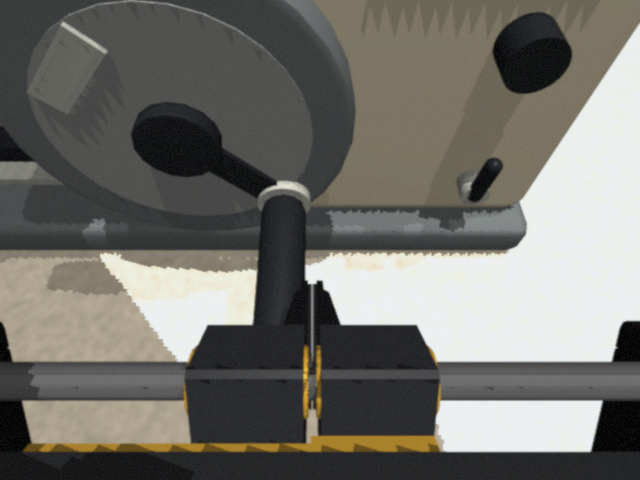

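```bash
python3 -m inch '[0.0024,0.002,-0.0019,0,0,0,1,0.0024,0.002,-0.0019,0,0,0,1,0.0024,0.002,-0.0019,0,0,0,1,0.0024,0.002,-0.0019,0,0,0,1,0.0024,0.002,-0.0019,0,0,0,1,0.002,0.0016,-0.0027,0,0,0,1,0.002,0.0016,-0.0027,0,0,0,1,0.002,0.0016,-0.0027,0,0,0,1,0.002,0.0016,-0.0027,0,0,0,1,0.002,0.0016,-0.0027,0,0,0,1]'; python3 st.py 180 195;  python3 - <<'E'
from h import *
for n in ("wrist","side"):
    d=env.read_camera(n); cv2.imwrite(f"pics/{n}6.png",d["pixels"] if n=="wrist" else cv2.resize(d["pixels"][200:460,330:560],None,fx=2.3,fy=2.3))
E
```

```text
t: 13.25
eef_pos: [653.1, -147.4, 83.8]
tcp_rot: [-1.566, 0.872, -1.286]
ft_force: [1.9, 1.0, 0.8]
opening: 0.006
t 13.25 m-frame [ 39.8 -28.2 -61.2] j [-0.538  0.958  1.238  0.553  1.647 -0.984] F [1.9 1.  0.8] op 0.01
turn deg [-0.18  0.06  0.03]
theta equiv 164.9 err 0.3
180 [ 24. -28. -70.] per row /5 (m): [ 0.0013  0.0012 -0.0032]
195 [  6.4 -28.  -77.2] per row /5 (m): [ 0.0011  0.0009 -0.0035]
```

View pics/side6.png

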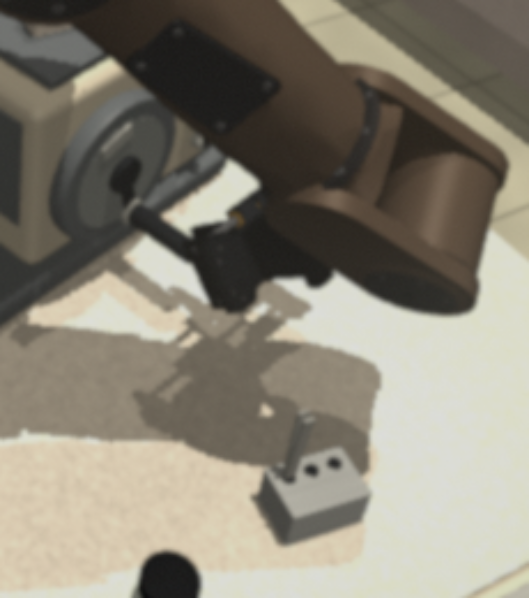

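View pics/wrist6.png

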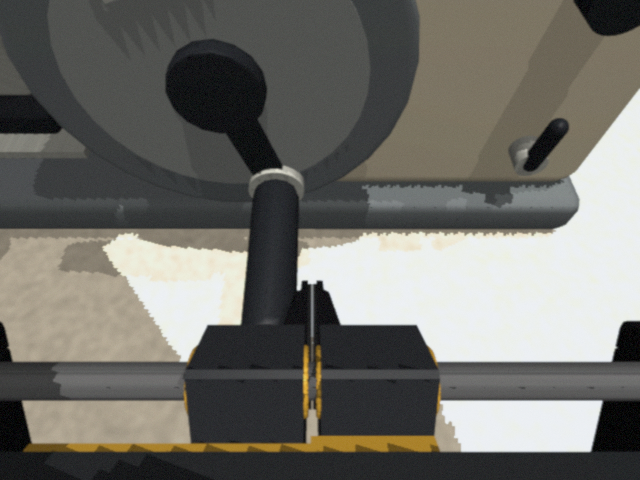

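```bash
python3 -m inch '[0.0013,0.0012,-0.0032,0,0,0,1,0.0013,0.0012,-0.0032,0,0,0,1,0.0013,0.0012,-0.0032,0,0,0,1,0.0013,0.0012,-0.0032,0,0,0,1,0.0013,0.0012,-0.0032,0,0,0,1,0.0011,0.0009,-0.0035,0,0,0,1,0.0011,0.0009,-0.0035,0,0,0,1,0.0011,0.0009,-0.0035,0,0,0,1,0.0011,0.0009,-0.0035,0,0,0,1,0.0011,0.0009,-0.0035,0,0,0,1]'; python3 st.py 210 225;  python3 - <<'E'
from h import *
for n in ("wrist","side"):
    d=env.read_camera(n); cv2.imwrite(f"pics/{n}7.png",d["pixels"] if n=="wrist" else cv2.resize(d["pixels"][200:460,330:560],None,fx=2.3,fy=2.3))
E
```

```text
t: 14.35
eef_pos: [620.8, -156.4, 67.9]
tcp_rot: [-1.566, 0.872, -1.286]
ft_force: [2.7, -1.3, -0.3]
opening: 0.004
t 14.35 m-frame [  6.3 -27.8 -77.1] j [-0.57   0.946  1.322  0.531  1.598 -1.043] F [ 2.7 -1.3 -0.3] op 0.00
turn deg [-0.18  0.06  0.03]
theta equiv 194.9 err 0.1
210 [-11.7 -28.  -79.1] per row /5 (m): [ 0.0003  0.0002 -0.0036]
225 [-29.  -28.  -75.7] per row /5 (m): [-0.0005 -0.0005 -0.0035]
```

View pics/side7.png

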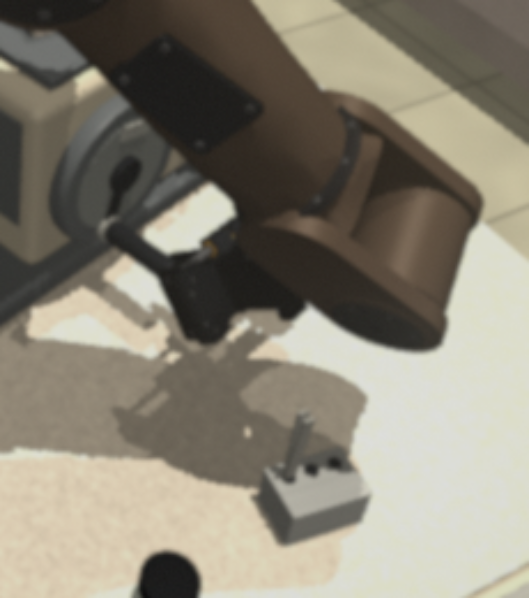

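View pics/wrist7.png

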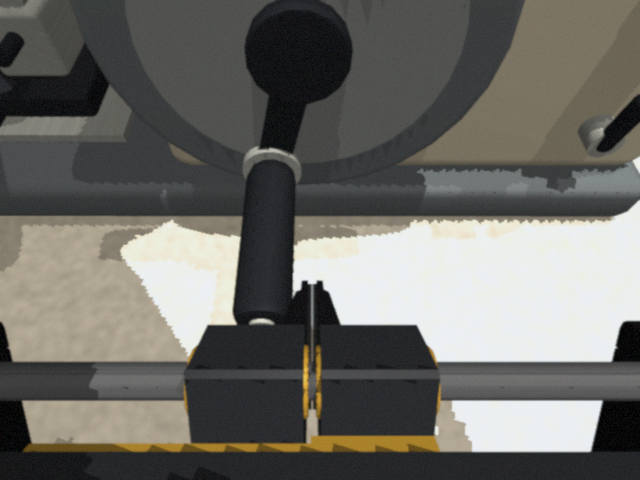

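Run:
```python
from h import *
d=env.read_camera("wrist"); P=cloud(d)
for uv in [(262,200),(255,270),(250,310),(258,321),(250,330),(280,330),(250,345),(280,380),(300,310),(325,310),(306,290),(318,290),(290,435)]:
    print(uv, w2m(P[uv[1],uv[0]]).round(1))
```

```text
(262, 200) [-14.9  10.6 -50.8]
(255, 270) [-15.6 -23.6 -51.8]
(250, 310) [-16.3 -40.2 -52.6]
(258, 321) [-13.8 -42.4 -57.8]
(250, 330) [ -7.1 -70.1   4.6]
(280, 330) [ -0.5 -70.    4.3]
(250, 345) [ -6.4 -74.6   7.7]
(280, 380) [  0.6 -83.4  13.5]
(300, 310) [  2.4 -41.2 -50.3]
(325, 310) [ 11.5 -41.5 -49.6]
(306, 290) [  4.4 -27.9 -60.7]
(318, 290) [  9.3 -27.1 -62.3]
(290, 435) [  2.3 -91.5   4.3]
```

```bash
python3 -m inch '[0.0003,0.0002,-0.0036,0,0,0,1,0.0003,0.0002,-0.0036,0,0,0,1,0.0003,0.0002,-0.0036,0,0,0,1,0.0003,0.0002,-0.0036,0,0,0,1,0.0003,0.0002,-0.0036,0,0,0,1,-0.0005,-0.0005,-0.0035,0,0,0,1,-0.0005,-0.0005,-0.0035,0,0,0,1,-0.0005,-0.0005,-0.0035,0,0,0,1,-0.0005,-0.0005,-0.0035,0,0,0,1,-0.0005,-0.0005,-0.0035,0,0,0,1]'; python3 st.py 240 255;  python3 - <<'E'
from h import *
for n in ("wrist",):
    d=env.read_camera(n); cv2.imwrite(f"pics/{n}8.png",d["pixels"] )
E
```

```text
t: 15.5
eef_pos: [586.8, -167.0, 69.6]
tcp_rot: [-1.567, 0.872, -1.287]
ft_force: [1.4, 0.4, -1.6]
opening: 0.004
t 15.50 m-frame [-29.3 -28.4 -75.4] j [-0.607  0.915  1.4    0.506  1.571 -1.09 ] F [ 1.4  0.4 -1.6] op 0.00
turn deg [-0.17  0.06  0.06]
theta equiv 225.3 err 0.1
240 [-44.3 -28.  -67. ] per row /5 (m): [-0.0013 -0.001  -0.003 ]
255 [-56.6 -28.  -53.9] per row /5 (m): [-0.002  -0.0017 -0.0024]
```

View pics/wrist8.png

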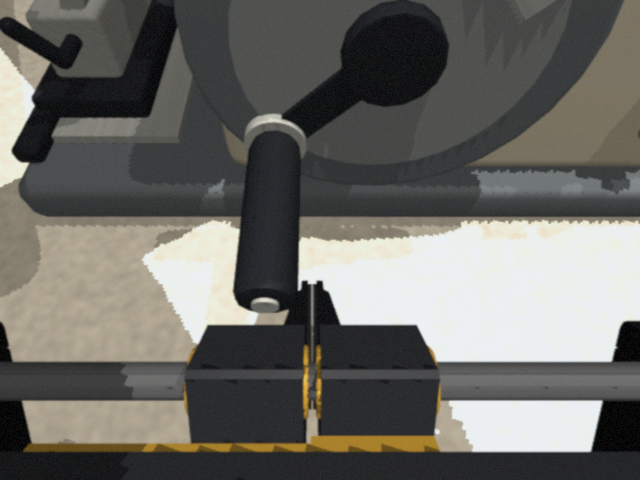

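```bash
python3 -m inch '[-0.0013,-0.001,-0.003,0,0,0,1,-0.0013,-0.001,-0.003,0,0,0,1,-0.0013,-0.001,-0.003,0,0,0,1,-0.0013,-0.001,-0.003,0,0,0,1,-0.0013,-0.001,-0.003,0,0,0,1,-0.002,-0.0017,-0.0024,0,0,0,1,-0.002,-0.0017,-0.0024,0,0,0,1,-0.002,-0.0017,-0.0024,0,0,0,1,-0.002,-0.0017,-0.0024,0,0,0,1,-0.002,-0.0017,-0.0024,0,0,0,1]'; python3 st.py 270 285;  python3 - <<'E'
from h import *
for n in ("wrist",):
    d=env.read_camera(n); cv2.imwrite(f"pics/{n}9.png",d["pixels"] )
E
```

```text
t: 16.55
eef_pos: [560.9, -174.1, 91.1]
tcp_rot: [-1.566, 0.872, -1.286]
ft_force: [1.3, -3.1, -2.2]
opening: 0.001
t 16.55 m-frame [-56.2 -28.1 -53.9] j [-0.636  0.866  1.451  0.486  1.579 -1.11 ] F [ 1.3 -3.1 -2.2] op 0.00
turn deg [-0.18  0.06  0.05]
theta equiv 254.7 err 0.3
270 [-65. -28. -37.] per row /5 (m): [-0.0026 -0.0022 -0.0018]
285 [-69.  -28.  -20.2] per row /5 (m): [-0.0026 -0.0022 -0.0008]
```

View pics/wrist9.png

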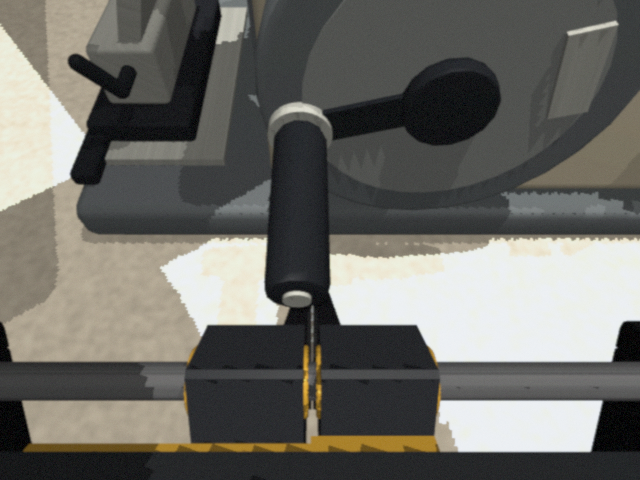

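```bash
python3 -m inch '[-0.0026,-0.0022,-0.0018,0,0,0,1,-0.0026,-0.0022,-0.0018,0,0,0,1,-0.0026,-0.0022,-0.0018,0,0,0,1,-0.0026,-0.0022,-0.0018,0,0,0,1,-0.0026,-0.0022,-0.0018,0,0,0,1,-0.0026,-0.0022,-0.0008,0,0,0,1,-0.0026,-0.0022,-0.0008,0,0,0,1,-0.0026,-0.0022,-0.0008,0,0,0,1,-0.0026,-0.0022,-0.0008,0,0,0,1,-0.0026,-0.0022,-0.0008,0,0,0,1]'; python3 st.py 300 315;  python3 - <<'E'
from h import *
for n in ("wrist",):
    d=env.read_camera(n); cv2.imwrite(f"pics/{n}10.png",d["pixels"] )
E
```

```text
t: 17.6
eef_pos: [548.4, -177.9, 125.1]
tcp_rot: [-1.566, 0.872, -1.286]
ft_force: [0.6, -4.0, -2.6]
opening: 0.002
t 17.60 m-frame [-69.2 -28.2 -19.9] j [-0.65   0.813  1.464  0.477  1.619 -1.101] F [ 0.6 -4.  -2.6] op 0.00
turn deg [-0.18  0.06  0.05]
theta equiv 285.3 err 0.1
300 [-68.3 -28.   -2. ] per row /5 (m): [-0.0028 -0.0023  0.0002]
315 [-62.9 -28.   16.3] per row /5 (m): [-0.0028 -0.0024  0.0011]
```

View pics/wrist10.png

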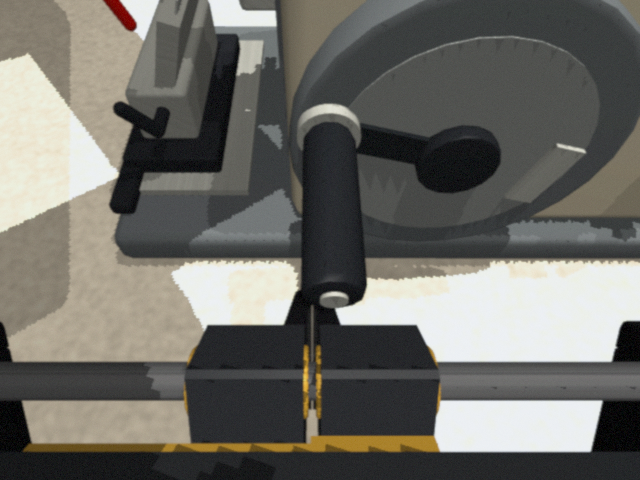

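```bash
python3 -m inch '[-0.0028,-0.0023,0.0002,0,0,0,1,-0.0028,-0.0023,0.0002,0,0,0,1,-0.0028,-0.0023,0.0002,0,0,0,1,-0.0028,-0.0023,0.0002,0,0,0,1,-0.0028,-0.0023,0.0002,0,0,0,1,-0.0028,-0.0024,0.0011,0,0,0,1,-0.0028,-0.0024,0.0011,0,0,0,1,-0.0028,-0.0024,0.0011,0,0,0,1,-0.0028,-0.0024,0.0011,0,0,0,1,-0.0028,-0.0024,0.0011,0,0,0,1]'; python3 st.py 330 345;  python3 - <<'E'
from h import *
for n in ("wrist",):
    d=env.read_camera(n); cv2.imwrite(f"pics/{n}11.png",d["pixels"] )
E
```

```text
t: 18.65
eef_pos: [554.8, -176.1, 161.8]
tcp_rot: [-1.566, 0.871, -1.286]
ft_force: [-1.4, -3.2, -0.9]
opening: 0.006
t 18.65 m-frame [-62.5 -28.3  16.8] j [-0.643  0.775  1.433  0.484  1.678 -1.064] F [-1.4 -3.2 -0.9] op 0.01
turn deg [-0.19  0.06  0.07]
theta equiv 315.5 err 0.2
330 [-53.3 -28.   33.5] per row /5 (m): [-0.0026 -0.0021  0.0019]
345 [-40.  -28.   48.4] per row /5 (m): [-0.0023 -0.0019  0.0027]
```

View pics/wrist11.png

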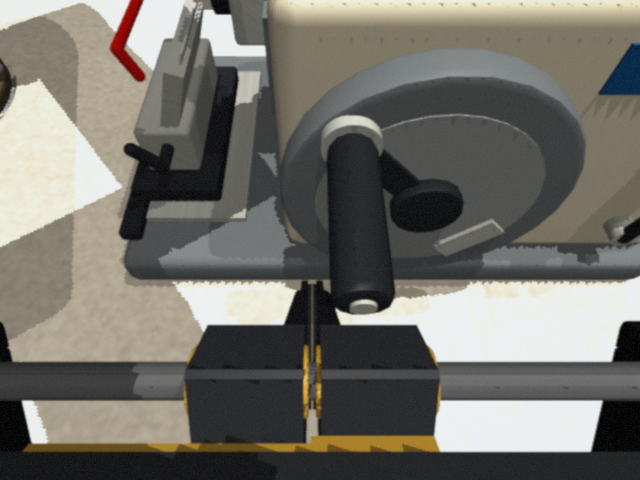

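```bash
python3 -m inch '[-0.0026,-0.0021,0.0019,0,0,0,1,-0.0026,-0.0021,0.0019,0,0,0,1,-0.0026,-0.0021,0.0019,0,0,0,1,-0.0026,-0.0021,0.0019,0,0,0,1,-0.0026,-0.0021,0.0019,0,0,0,1,-0.0023,-0.0019,0.0027,0,0,0,1,-0.0023,-0.0019,0.0027,0,0,0,1,-0.0023,-0.0019,0.0027,0,0,0,1,-0.0023,-0.0019,0.0027,0,0,0,1]'; python3 st.py 350 360;  python3 - <<'E'
from h import *
for n in ("wrist",):
    d=env.read_camera(n); cv2.imwrite(f"pics/{n}12.png",d["pixels"] ); P=cloud(d); np.save("/tmp/w12.npy",P)
# reference with the initial picture unavailable; sample handle rows
g=d["pixels"].max(2)
for v in (200,220,240,260,280):
    r=[(u,w2m(P[v,u]).round(1)) for u in range(300,460,12)]
    m=[u for u in range(300,460) if g[v,u]<60 and abs(w2m(P[v,u])[2]-70)<20]
    if m: print(v,m[0],m[-1],w2m(P[v,(m[0]+m[-1])//2]).round(1))
E
```

```text
t: 19.6
eef_pos: [574.2, -169.8, 190.4]
tcp_rot: [-1.566, 0.872, -1.286]
ft_force: [-1.4, -2.1, 0.1]
opening: 0.002
t 19.60 m-frame [-42.2 -27.6  45.4] j [-0.62   0.761  1.374  0.504  1.733 -1.012] F [-1.4 -2.1  0.1] op 0.00
turn deg [-0.18  0.06  0.03]
theta equiv 342.3 err 0.7
350 [-34.9 -28.   52.7] per row /5 (m): [-0.0011 -0.001   0.0015]
360 [-24. -28.  60.] per row /5 (m): [-0.0011 -0.0009  0.0022]
200 329 379 [-23.   10.3  72.3]
220 329 381 [-23.1  -0.2  72. ]
240 330 383 [-23.2  -9.7  71.2]
260 330 386 [-23.2 -20.1  72.7]
280 331 388 [-23.3 -28.9  72.5]
```

View pics/wrist12.png

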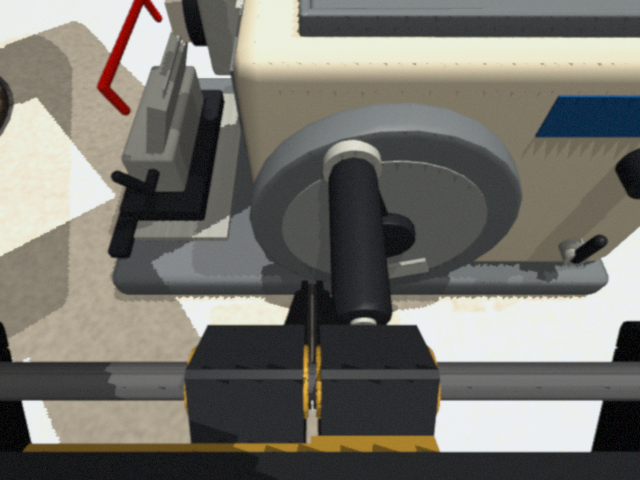

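```bash
cat > hx.py <<'E'
from h import *
d=env.read_camera("wrist"); K=d["mtx"]; p,R,s=pose()
Rc=d["R"].T; C=-Rc@d["t"]  # cam in world
Crel=R.T@(C-p); Rrel=R.T@Rc
def hx(img,pm,Rt,h):
    # pm: tcp m coords; edges per row -> x at height h
    C=m2w(pm)+Rt@Crel; Rw=Rt@Rrel
    g=img.max(2).astype(int); out=[]
    for v in (210,230,250,270):
        if 1:
            u0=hx.u0; a=u0
            while g[v,a]<62: a-=1
            b=u0
            while g[v,b]<62: b+=1
            xs=[]
            for u in (a,b):
                r=M.T@(Rw@np.array([(u-K[0,2])/K[0,0],(v-K[1,2])/K[1,1],1.])); c=w2m(C)
                q=c+r*(h-c[2])/r[2]; xs.append(q)
            m=(xs[0]+xs[1])/2; out.append((v,a,b,m[0].round(1),m[1].round(1),(xs[1]-xs[0])[0].round(1)))
    return out
if __name__=="__main__":
    hx.u0=360; print(hx(cv2.imread("pics/wrist12.png"),w2m(p),R,62))
    hx.u0=425
    print(hx(cv2.imread("pics/wrist2.png"),np.array([-49.1,-27.9,66.6]),Ro.from_euler("xyz",[-1.564,.866,-1.282]).as_matrix(),66))
    P=cloud(d)
    for v in (225,235,245):
        print([ (u,w2m(P[v,u]).round(1)) for u in (395,405,411,413,415,417)])
E
python3 hx.py
```

```text
[(210, 327, 387, np.float64(-20.1), np.float64(12.9), np.float64(27.5)), (230, 328, 415, np.float64(-14.3), np.float64(1.8), np.float64(38.7)), (250, 329, 408, np.float64(-16.4), np.float64(-8.6), np.float64(34.1)), (270, 329, 388, np.float64(-21.4), np.float64(-18.5), np.float64(24.7))]
[(210, 383, 435, np.float64(1.3), np.float64(25.4), np.float64(26.5)), (230, 378, 439, np.float64(-0.5), np.float64(13.1), np.float64(30.1)), (250, 357, 443, np.float64(-5.9), np.float64(1.6), np.float64(41.1)), (270, 373, 447, np.float64(-2.5), np.float64(-9.3), np.float64(34.4))]
[(395, array([ 7.1, 35.1, 18.4])), (405, array([13.5, 36.9, 15.9])), (411, array([18.9, 41.5,  9.4])), (413, array([20.9, 43.4,  6.6])), (415, array([21.8, 42.6,  7.7])), (417, array([23.1, 42.9,  7.3]))]
[(395, array([ 8.7, 34.9,  8.4])), (405, array([14.6, 34.7,  8.7])), (411, array([18.3, 35.1,  8.2])), (413, array([19.9, 36. ,  6.8])), (415, array([24.5, 43.7, -4.8])), (417, array([25.5, 43. , -3.8]))]
[(395, array([10.8, 35.6, -3.7])), (405, array([16.8, 35. , -2.9])), (411, array([20.9, 36. , -4.4])), (413, array([ 25.6,  43.5, -16.3])), (415, array([ 26.5,  42.6, -14.9])), (417, array([ 28.1,  43.4, -16. ]))]
```

```bash
python3 -m inch '[-0.0011,-0.001,0.0015,0,0,0,1,-0.0011,-0.001,0.0015,0,0,0,1,-0.0011,-0.001,0.0015,0,0,0,1,-0.0011,-0.001,0.0015,0,0,0,1,-0.0011,-0.001,0.0015,0,0,0,1,-0.0011,-0.0009,0.002,0,0,0,1,-0.0011,-0.0009,0.002,0,0,0,1,-0.0011,-0.0009,0.002,0,0,0,1,0,0,0,0,0,0,1]'
cat > mh.py <<'E'
from h import *
rep()
d=env.read_camera("wrist"); P=cloud(d); Q=(P-O)@M
# cylinder top points: region around handle
mk=(Q[...,1]>-25)&(Q[...,1]<22)&(Q[...,2]>45)&(Q[...,2]<90)&(np.abs(Q[...,0])<50)
mk[:, :]&=(np.arange(640)[None,:]>318)
q=Q[mk&(d["pixels"].max(2)<75)]
s=least=None
from scipy.optimize import least_squares
s=least_squares(lambda c: np.hypot(q[:,0]-c[0],q[:,2]-c[1])-12,[q[:,0].mean(),q[:,2].mean()-8],loss="soft_l1")
print(len(q),"handle centre",s.x.round(2),"theta",np.degrees(np.arctan2(s.x[0],s.x[1])).round(2),"r",np.hypot(*s.x).round(1))
cv2.imwrite(sys.argv[1],d["pixels"])
E
python3 mh.py pics/w13.png
```

```text
t: 20.6
eef_pos: [587.4, -166.3, 202.1]
tcp_rot: [-1.565, 0.871, -1.286]
ft_force: [-1.2, -0.1, 1.0]
opening: 0.003
t 20.60 m-frame [-28.5 -28.   57.1] j [-0.606  0.762  1.337  0.517  1.759 -0.984] F [-1.2 -0.1  1. ] op 0.00
4570 handle centre [-8.27 63.63] theta -7.4 r 64.2
```

View pics/w13.png

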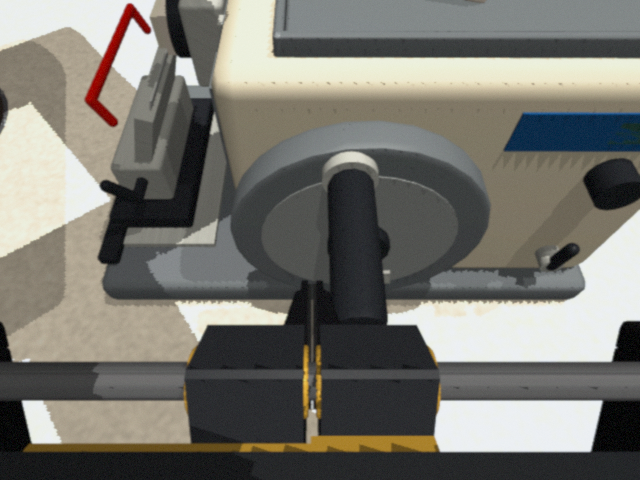

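```bash
python3 -m inch '[-0.0003,-0.0003,0.0015,0,0,0,1,-0.0003,-0.0003,0.0015,0,0,0,1,-0.0003,-0.0003,0.0015,0,0,0,1,-0.0003,-0.0003,0.0015,0,0,0,1,-0.0003,-0.0003,0.0015,0,0,0,1,0,0,0,0,0,0,1]'; python3 mh.py pics/w14.png
python3 - <<'E'
from h import *
# hub & disc: disc outer-face rim points, wheel centre from wrist depth
d=env.read_camera("wrist"); Q=(cloud(d)-O)@M
from scipy.optimize import least_squares
m=(Q[...,1]>31)&(Q[...,1]<37)&(np.hypot(Q[...,0],Q[...,2])<26)
q=Q[m]; print("hub",len(q),q[:,0].min(),q[:,0].max(),np.percentile(q[:,0],[1,99]),np.percentile(q[:,2],[1,99]))
m=(Q[...,1]>35)&(Q[...,1]<60)&(np.hypot(Q[...,0],Q[...,2])<100)&(Q[...,1]<58)
q=Q[m]; rr=np.hypot(q[:,0],q[:,2]); q=q[(rr>76)]; 
s=least_squares(lambda c: np.hypot(q[:,0]-c[0],q[:,2]-c[1])-82,[0,0],loss="soft_l1"); print("rim",len(q),s.x, np.abs(s.fun).mean())
E
```

```text
t: 21.25
eef_pos: [594.5, -164.4, 204.0]
tcp_rot: [-1.566, 0.872, -1.286]
ft_force: [-0.1, 0.5, 0.1]
opening: 0.001
t 21.25 m-frame [-21.2 -28.1  59. ] j [-0.598  0.767  1.319  0.523  1.767 -0.972] F [-0.1  0.5  0.1] op 0.00
4530 handle centre [-1.08 64.38] theta -0.96 r 64.4
hub 260 -18.03245606449353 -9.309422143409003 [-17.42739103  -9.43605276] [-13.69986316  14.62209979]
rim 8374 [ 1.20062838 -1.58542542] 1.6662067442396156
```

View pics/w14.png

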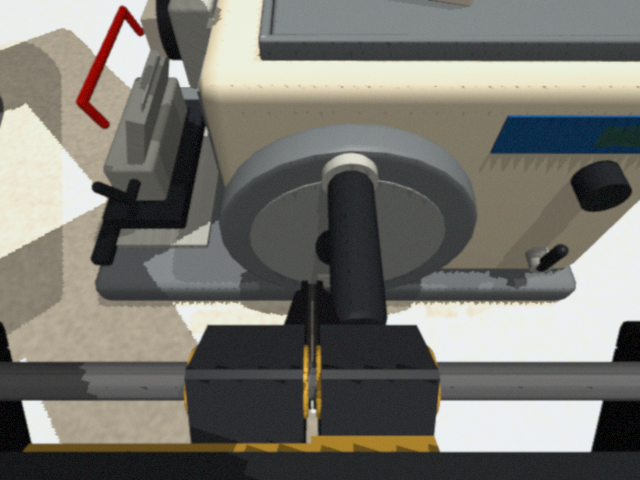

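```bash
python3 -m inch '[0,0,0.0006,0,0,0,1,0,0,0.0006,0,0,0,1,0,0,0.0006,0,0,0,1,0,0,0,0,0,0,1]'; python3 mh.py pics/w15.png
python3 - <<'E'
from h import *
d=env.read_camera("top"); cv2.imwrite("pics/top15.png",cv2.resize(d["pixels"][110:320,240:520],None,fx=2.8,fy=2.8,interpolation=cv2.INTER_CUBIC))
d=env.read_camera("side"); cv2.imwrite("pics/side15.png",cv2.resize(d["pixels"][150:370,220:450],None,fx=2.7,fy=2.7,interpolation=cv2.INTER_CUBIC))
E
```

```text
t: 21.75
eef_pos: [596.0, -164.0, 204.0]
tcp_rot: [-1.566, 0.872, -1.286]
ft_force: [-2.4, 0.1, 0.3]
opening: 0.009
t 21.75 m-frame [-19.6 -28.1  59. ] j [-0.597  0.769  1.315  0.524  1.768 -0.969] F [-2.4  0.1  0.3] op 0.01
4515 handle centre [ 0.38 64.42] theta 0.33 r 64.4
```

View pics/side15.png

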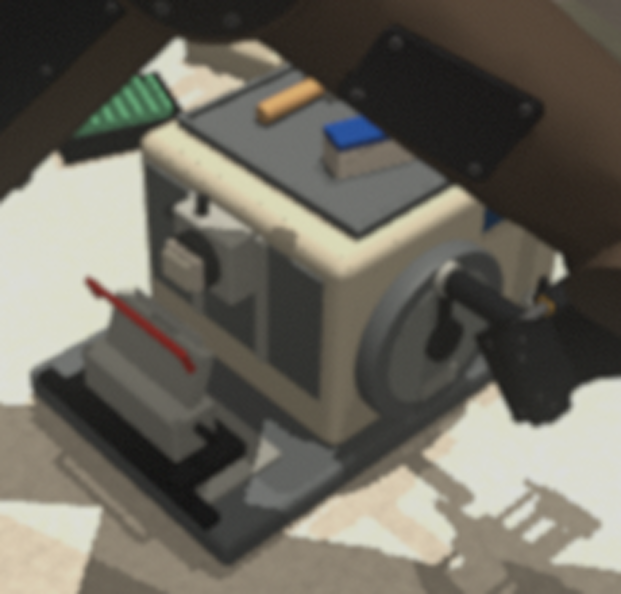

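```bash
python3 -m inch '[0,0,-0.004,0,0,0,1,0,0,-0.005,0,0,0,1,0,0,-0.005,0,0,0,1,0,0,-0.005,0,0,0,1,0,0,-0.005,0,0,0,1,0,0,-0.004,0,0,0,1,0,0,0,0,0,0,1]'
python3 - <<'E'
from h import *
rep()
d=env.read_camera("wrist"); cv2.imwrite("pics/w16.png",d["pixels"])
d=env.read_camera("side"); cv2.imwrite("pics/side16.png",d["pixels"])
a=cv2.imread("pics/side0.png")[190:310,340:440]; b=d["pixels"][190:310,340:440]
cv2.imwrite("pics/cmp16.png",cv2.resize(np.hstack([a,b]),None,fx=4,fy=4,interpolation=cv2.INTER_CUBIC))
E
sed -i 's/>318/>360/' mh.py; python3 mh.py pics/w16b.png
```

```text
t: 22.6
eef_pos: [568.6, -172.0, 204.1]
tcp_rot: [-1.566, 0.872, -1.287]
ft_force: [0.5, -0.4, -0.4]
opening: 0.007
t 22.60 m-frame [-48.1 -28.2  59.1] j [-0.627  0.742  1.376  0.501  1.752 -1.008] F [ 0.5 -0.4 -0.4] op 0.01
t 22.70 m-frame [-47.7 -28.1  59. ] j [-0.626  0.742  1.375  0.502  1.752 -1.008] F [ 0.1 -0.5  0.2] op 0.01
4731 handle centre [ 0.44 64.43] theta 0.39 r 64.4
```

View pics/cmp16.png

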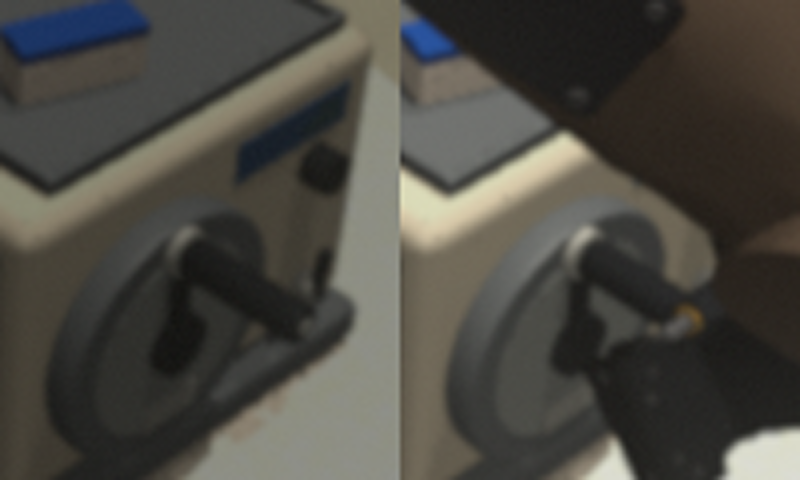

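View pics/w16.png

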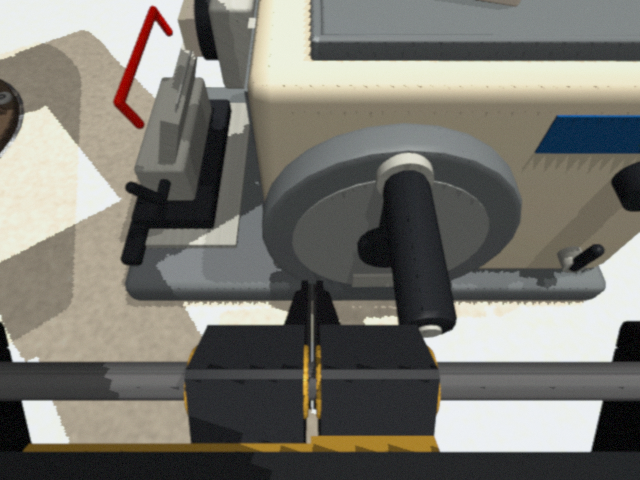

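```bash
python3 -m inch '[-0.0029,-0.0024,-0.0006,0,0,0,1,-0.0029,-0.0024,-0.0006,0,0,0,1,0,0,0,0,0,0,1,0,0,0,0,0,0,1]'
python3 - <<'E'
from h import *
rep()
print(env.state()["tcp_rot"])
d=env.read_camera("wrist"); b=cv2.cvtColor(d["pixels"],cv2.COLOR_BGR2GRAY); a=cv2.cvtColor(cv2.imread("pics/wrist2.png"),cv2.COLOR_BGR2GRAY)
cv2.imwrite("pics/w17.png",d["pixels"])
def ecc(box):
    u0,u1,v0,v1=box; T=a[v0:v1,u0:u1].astype(np.float32)
    W=np.eye(2,3,dtype=np.float32); W[0,2]=u0; W[1,2]=v0
    c,W=cv2.findTransformECC(T,b.astype(np.float32),W,cv2.MOTION_TRANSLATION,(3,200,1e-6),None,5)
    return (W[:,2]-[u0,v0]).round(2),round(c,4)
for n,bx in dict(boss=(372,445,155,200),end=(395,465,290,345),handle=(380,462,160,345),rimL=(260,330,150,250),rimR=(470,525,160,260),rimtop=(330,470,130,152),hub=(352,384,225,275),body=(550,640,120,160),knob=(545,610,240,290)).items(): 
    try: print(n,ecc(bx))
    except Exception as e: print(n,"fail")
E
```

```text
t: 23.15
eef_pos: [567.9, -172.0, 211.6]
tcp_rot: [-1.566, 0.872, -1.286]
ft_force: [0.4, 0.4, 0.8]
opening: 0.004
t 23.15 m-frame [-48.9 -28.   66.6] j [-0.628  0.733  1.372  0.502  1.763 -1.003] F [0.4 0.4 0.8] op 0.00
[-1.56600969  0.87170864 -1.28608225]
boss (array([-3.27,  2.49]), 0.9984)
end (array([-3.09,  2.2 ]), 0.9764)
handle (array([-3.04,  2.11]), 0.9769)
rimL (array([-0.64,  2.61]), 0.9973)
rimR (array([-0.7 ,  2.38]), 0.9991)
rimtop (array([-0.8 ,  2.63]), 0.9947)
hub (array([-0.67,  2.35]), 0.9973)
body (array([-0.73,  1.86]), 0.9961)
knob (array([-0.16,  1.86]), 0.9993)
```

```bash
python3 -m inch '[0.0029,0.0024,0.005,0,0,0,1,0.0029,0.0024,0.005,0,0,0,1,0,0,0.005,0,0,0,1,0,0,0.005,0,0,0,1,0,0,0.004,0,0,0,1,0,0,0.003,0,0,0,1,0,0,0.002,0,0,0,1,0,0,0.001,0,0,0,1,0,0,0.0006,0,0,0,1,0,0,0,0,0,0,1]'; python3 -c "
from h import *
rep()"; python3 -m inch '[0,0,-0.004,0,0,0,1,0,0,-0.005,0,0,0,1,0,0,-0.005,0,0,0,1,0,0,-0.005,0,0,0,1,0,0,-0.005,0,0,0,1,0,0,-0.0052,0,0,0,1,-0.0029,-0.0024,-0.0007,0,0,0,1,-0.0029,-0.0024,-0.0007,0,0,0,1,0,0,0,0,0,0,1,0,0,0,0,0,0,1]'
cat > cmp.py <<'E'
from h import *
rep()
d=env.read_camera("wrist"); b=cv2.cvtColor(d["pixels"],cv2.COLOR_BGR2GRAY); a=cv2.cvtColor(cv2.imread("pics/wrist2.png"),cv2.COLOR_BGR2GRAY)
cv2.imwrite("pics/w18.png",d["pixels"])
def ecc(box):
    u0,u1,v0,v1=box; T=a[v0:v1,u0:u1].astype(np.float32)
    W=np.eye(2,3,dtype=np.float32); W[0,2]=u0; W[1,2]=v0
    c,W=cv2.findTransformECC(T,b.astype(np.float32),W,cv2.MOTION_TRANSLATION,(3,200,1e-6),None,5)
    return (W[:,2]-[u0,v0]).round(2),round(c,4)
for n,bx in dict(boss=(372,445,155,200),end=(395,465,290,345),handle=(380,462,160,345),rimL=(260,330,150,250),rimR=(470,525,160,260),rimtop=(330,470,130,152),hub=(352,384,225,275)).items(): 
    try: print(n,ecc(bx))
    except Exception as e: print(n,"fail")
E
python3 cmp.py; python3 mh.py pics/w18b.png
```

```text
t: 24.2
eef_pos: [597.2, -163.6, 204.1]
tcp_rot: [-1.567, 0.872, -1.287]
ft_force: [-1.9, 0.5, 0.5]
opening: 0.005
t 24.20 m-frame [-18.4 -28.1  59.1] j [-0.595  0.77   1.312  0.525  1.769 -0.967] F [-1.9  0.5  0.5] op 0.00
t: 25.2
eef_pos: [568.0, -172.0, 211.6]
tcp_rot: [-1.566, 0.872, -1.286]
ft_force: [-0.5, 0.3, 0.4]
opening: 0.004
t 25.20 m-frame [-48.8 -28.   66.6] j [-0.627  0.733  1.372  0.502  1.763 -1.003] F [-0.5  0.3  0.4] op 0.00
boss (array([-0.99,  2.44]), 0.9991)
end (array([-0.45,  2.24]), 0.9874)
handle (array([-0.59,  2.12]), 0.9843)
rimL (array([-0.7 ,  2.55]), 0.9976)
rimR (array([-0.82,  2.39]), 0.9994)
rimtop (array([-0.73,  2.59]), 0.9959)
hub (array([-0.68,  2.41]), 0.9988)
t 25.25 m-frame [-48.8 -28.   66.5] j [-0.628  0.733  1.372  0.502  1.763 -1.003] F [-0.1  1.1 -0.2] op 0.01
4514 handle centre [ 1.69 64.43] theta 1.5 r 64.5
```

```bash
python3 -m inch '[0.006,-0.007,0,0,0,0,1,0.012,-0.0143,0,0,0,0,1,0.012,-0.0143,0,0,0,0,1,0.012,-0.0143,0,0,0,0,1,0.012,-0.0143,0,0,0,0,1,0.012,-0.0143,0,0,0,0,1,0.012,-0.0143,0,0,0,0,1,0.006,-0.007,0,0,0,0,1,-0.01,-0.009,0,0,0,0,1,-0.02,-0.017,0,0,0,0,1]'; python3 -m inch '[-0.02,-0.017,0,0,0,0,1,-0.02,-0.017,0,0,0,0,1,-0.02,-0.017,0,0,0,0,1,-0.02,-0.017,0,0,0,0,1,-0.02,-0.017,0,0,0,0,1,-0.01,-0.009,0,0,0,0,1,0,0,0,0,0,0,1,0,0,0,0,0,0,1]';python3 - <<'E'
from h import *
rep()
for n in ("top","side"):
    d=env.read_camera(n); cv2.imwrite(f"pics/{n}20.png",d["pixels"])
E
```

```text
t: 26.3
eef_pos: [603.7, -297.6, 250.3]
tcp_rot: [-1.57, 0.875, -1.289]
ft_force: [0.8, 1.1, 0.3]
opening: 0.003
t: 27.1
eef_pos: [604.0, -299.0, 395.0]
tcp_rot: [-1.567, 0.873, -1.287]
ft_force: [0.7, 0.6, -0.2]
opening: 0.001
t 27.10 m-frame [ -49.6 -160.   250. ] j [-0.726  0.785  0.783  0.57   2.277 -0.793] F [ 0.7  0.6 -0.2] op 0.00
```

View pics/side20.png

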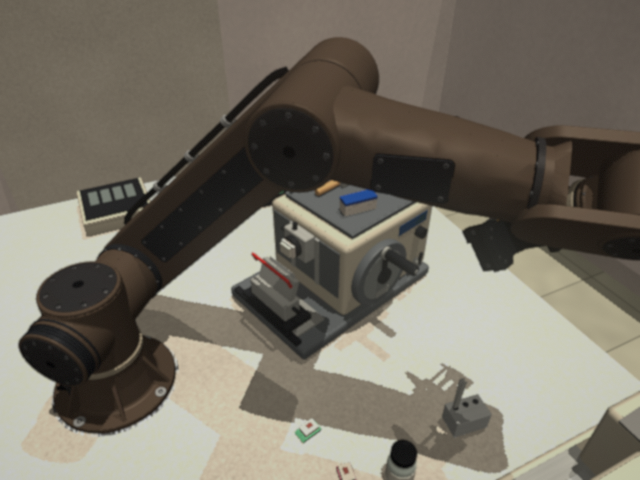

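View pics/top20.png

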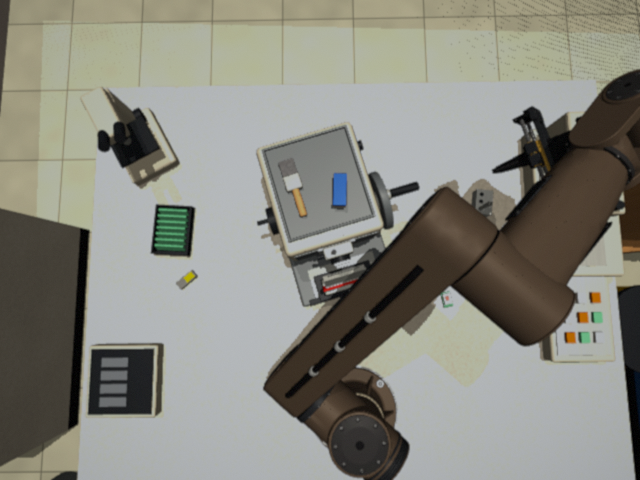

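```bash
python3 -c "
from h import *
rep(); print(env.job_done()); rep()"
```

```text
t 27.20 m-frame [ -49.7 -160.2  249.3] j [-0.726  0.786  0.783  0.57   2.277 -0.793] F [-0.4 -0.8 -0.4] op 0.01
the job is handed in; nothing more can be done
None
the job is handed in; nothing more can be done
```

I pushed the hand wheel clockwise by its crank handle through one full turn with the closed fingers. I then backed off, moved out to the side and up, and handed the job in at 27.2 s. The wrist force at the checks stayed within about 5 N.

**Final angle:** the first stop was about 1.3° short of the start position. I gave it one small forward nudge before moving clear.
- **Image match:** compared with the picture taken before the cut, the handle now stands within about 0.3° of where it started.
- **Depth fit disagrees slightly:** it read +1.5°. The same data put the wheel's axis about 1 mm off my assumed position, so I trusted the image match.

**Last pictures:** the handle stands up, the robot is clear of everything, and the slide box, brush, forceps stand and left-hand items look unmoved. The pink block and dye jar were hidden from the top camera and only showed at the edge of the side picture. I judged all of these by eye.

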